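Flip a test cassette over the reader's edge and load it

ROBOT

A 6-joint arm with a two-finger parallel gripper is mounted at the origin on a cart in front of the work surface, level with it; the furniture and walls round the work are solid. World frame = base frame: x ahead of the robot, y to its left, z up, the work surface at z = 0. Lengths are in m, angles in rad, forces in N, time in s.
With the tool pointing down it reaches from about 0.425 to 0.95 m from the base axis. Payload 3.5 kg.
Tool frame: the origin (TCP) lies midway between the tips of the shut fingers; the grasp point (between the pads) lies 19 mm behind it; z points along the fingers, y is the direction in which the jaws open and shut (so a half turn about z gives the same grasp; the last joint's range is limited). The gripper opens to 85 mm and grips with 20 to 120 N. Pads are 22 mm wide; open, the fingers measure 114 mm over their backs; the gripper's body (76 mm by 85 mm) begins 54 mm behind the grasp point. The pads swing forward as they close: fully open they stand 13 mm farther back than shut.
Start: joints at [-1.418, 0.286, 1.577, -0, 1.279, -0.15], TCP at [0.201, -0.644, 0.208] pointing down, gripper open.
Joint ranges: [-2.77, 2.77], [-0.9, 2.22], [0.21, 2.48], [-1.53, 4.67], [0.24, 2.81], [-2.84, 2.84]. Speed limits (rad/s): [2.79, 2.79, 3.14, 3.14, 3.14, 3.14].

INTERFACE

Orientations are given as a unit quaternion [x, y, z, w].
In Python, from plant import ctrl gives the robot as it stands. The module is installed in compiled form; this text tells all that it offers.
- The arm moves only by the tool play_rows, never from a script. Its argument "increments" is text: rows parted by semicolons, each of 4 numbers parted by spaces: the shift along the tool's x, y, z in m, then the turn about the tool's z in rad. In form: dx dy dz roll; .... A call has 1 to 5 rows; each row is the pose to reach, as a shift and turn from the pose commanded when the call began, along the tool's axes at that moment; what a row does not reach only later rows make up. A row lasts 1/8 s, in which the tool goes at most 62.5 mm and 10.7 degrees, less where a joint would pass 70% of its speed; a pose out of reach is approached as far as the arm can. A call with a gripper value outside its range is refused whole. "gripper" is the finger opening in m, from 0 to 0.0854, set as the call begins (left out, the last holds). The fingers move at their own pace and stop on an object; "newtons" is the grip in N (left out, the last holds). Time passes only in rows, so rows that repeat a pose let the fingers close. It gives the time, the measured TCP pose, the force and the opening at its end, in the units of the state.
- ctrl.get_state(): the state, without advancing time (a new reading comes with each control period).
- ctrl.read_camera(name): name is "scene" or "top" or "wrist"; returns the picture (420x560x3 uint8, red, green, blue); there is no depth.
- ctrl.camera_model(name): a dict with "fov_y" (degrees; the focal length in pixels is half the picture's height over the tangent of half this angle, whatever the lens; pixels are square), "cx", "cy" (the principal point, pixels), "rvec" (rotation vector, rad) and "tvec" (3), from world to camera coordinates, as OpenCV has them. Camera axes: x right, y down, z forward; pixel columns grow to the right and rows downward; lengths in m; the calibration is good to about 2 mm. A picture is of the moment at which its call begins: read the wrist's pose just before it. camera_model takes no time and is no camera call; for the wrist camera it gives the pose at the moment of the call.
- ctrl.sign_off(): hands the job in, once; it reports no verdict.
The state is a dict: "time": time; "qpos": joint angles; "dq": joint speeds; "joint_efforts": joint torques, N m; "eef_pos": TCP position; "tcp_rot": TCP orientation; "contact_force": force on the tool from outside, world axes, zero at the start; "wrist_torque": the same for the moment, N m; "opening": opening from 0.0 (shut) to 1.0 (fully open).
Only numpy, scipy, OpenCV 4.12 (cv2) and the standard library are available. Lean on these libraries where they do the work, as an engineer would, in place of code of your own. Each camera call takes 0.05 s, during which the arm holds its last target.

TASK

The test cassette lies on the bench windows down, in front of the strip reader's low loading shelf. Using fingertips only, never pinching it or picking it up, line it up with the slot, push it against the front edge of the shelf until it tips up on end and flips over onto the shelf with its windows up, then push it gently between the guides into the slot until it is fully home against the stop. Leave everything else where it stands.

Things in the scene. Friction and masses are not known exactly. Their poses are not given: they have to be found in the camera images.
- strip_reader: fixed white benchtop reader, 205 deep (x) x 130 wide (y) mm. Origin on the bench at the middle of the foot of its front edge; x points level into the slot, y left, z up. From x = 0 to 100: flat grey loading shelf, 12 mm high, upright front edge; bare to x = 66, then two 7 mm high guides narrow from 76 mm apart to the slot. Housing from x = 100, 60 mm high
- shelf_edge (a point): middle of the upper front edge of the loading shelf, 12 mm above the bench (axes as the reader)
- slot_stop (a point): middle of the stop inside the slot, at shelf height, 150 mm behind the shelf's front edge (axes as the reader). The slot is 57 mm wide and 14.5 mm high above the shelf; a cassette that is home sticks 34 mm out of the housing
- cassette: loose white triple test cassette, 84 long (x), 54 wide (y), 12 mm thick, 25 to 55 g. Back: flat 84 x 54 shell 6 mm thick. Face: 70 x 48 shell 6 mm thick, 2 mm short of the +x end and 12 mm short of the -x end (a 6 mm thick tongue there), three long result windows toward -x, three round wells toward +x. Origin at the middle, on the window face; z out through the back: up at the start, windows down
- window_end (a point): middle of the cassette's -x end (tongue, window side), mid-thickness of the tongue, 9 mm from the window face; toward the robot at the start, and once flipped over the shelf edge it goes into the slot first
- well_end (a point): middle of the cassette's +x end (beside the wells), 9 mm from the window face; toward the shelf edge at the start
- buffer_dropper: bystander: brown dropper bottle, 33 mm across, 102 high, origin under its middle
- strip_pot: bystander: round pot with green cap, 36 mm across, 64 high, origin under its middle
- coverslips: bystander: flat white pack, 62 x 88 x 22 mm, origin under its middle
- timer: bystander: small white timer, 60 x 64 x 18 mm, origin under its middle
- biro: bystander: blue pen lying along its y, 145 mm long, 9 high, origin under its middle
- lens_tissue: bystander: blue pad, 35 x 57 x 12 mm, origin under its middle
- tape: bystander: roll of tape lying flat, 104 mm across, 25 high, origin under its middle

How it is judged:
By the outcome, as a careful person would: the job done as asked, in the order asked, and still so for the second after the job is handed in, with the robot touching nothing.
It also fails if it takes over 72 s, if anything falls off the work surface, if the arm or the gripper's body presses on something with over 40 N, if the wrist force passes 120 N, or if a joint passes its speed limit or range.

## Working session

There is one attempt and no reset: what is moved stays moved. The work goes in short steps, Python scripts to look and compute and a tool call to move; the robot and the scene stay as the last step left them, time stands still between calls to the robot, and variables do not carry over. Pictures are saved under pics/ and viewed, and the job is handed in when it is done.

Besides the shell and the picture viewer there is one more tool, called after ">>>" as name(argument=value, ...) on one line, values as JSON. play_rows: Moves the arm, as the interface text tells. Its arguments: {"type":"object","properties":{"increments":{"type":"string"},"gripper":{"type":"number"},"newtons":{"type":"number"}},"required":["increments"]}

```bash
mkdir -p pics
cat > h.py <<'E'
import numpy as np, cv2
from plant import ctrl
from scipy.spatial.transform import Rotation as R
def snap(n,f):
    m=ctrl.camera_model(n); im=ctrl.read_camera(n); im=np.ascontiguousarray(im[:,:,::-1]); cv2.imwrite('pics/'+f,im); 
    np.save('pics/'+f+'.npy',m,allow_pickle=True); return im,m
def KRt(m):
    f=210/np.tan(np.radians(m['fov_y'])/2); K=np.array([[f,0,m['cx']],[0,f,m['cy']],[0,0,1]])
    return K,cv2.Rodrigues(np.array(m['rvec'],float))[0],np.array(m['tvec'],float).reshape(3)
def unproj(m,uv,z):
    K,Rm,t=KRt(m); uv=np.atleast_2d(uv).astype(float); d=(np.linalg.inv(K)@np.c_[uv,np.ones(len(uv))].T).T@Rm; c=-Rm.T@t
    return c+d*((z-c[2])/d[:,2])[:,None]
def proj(m,P):
    K,Rm,t=KRt(m); p=(K@(Rm@np.atleast_2d(P).T+t[:,None])).T; return p[:,:2]/p[:,2:]
def load(f): return np.load('pics/'+f+'.npy',allow_pickle=True).item()
def crop(f,o,x0,y0,x1,y1,s):
    im=cv2.imread('pics/'+f)[y0:y1,x0:x1]; cv2.imwrite('pics/'+o,cv2.resize(im,None,fx=s,fy=s,interpolation=cv2.INTER_CUBIC))
E
python3 - <<'E'
from h import *
print(ctrl.get_state())
for n in ('scene','top','wrist'):
    im,m=snap(n,n+'0.png'); print(n,m)
E
```

```text
{'time': 0.0, 'qpos': array([-1.41801422e+00,  2.87188806e-01,  1.57821714e+00,  3.03104352e-05,
        1.27861354e+00, -1.49970894e-01]), 'dq': array([ 0.00058559, -0.00026192,  0.00019521,  0.0005621 ,  0.00084495,
        0.00076107]), 'joint_efforts': array([ 7.76498528e-04, -4.05970538e+01, -2.92631614e+01, -1.76291819e-04,
        5.72155957e-03, -1.08995496e-05]), 'eef_pos': array([ 0.20119239, -0.64355007,  0.2061101 ]), 'tcp_rot': array([ 9.88564372e-01,  1.50794592e-01,  1.28019930e-05, -1.21343462e-03]), 'contact_force': array([ 0.90429501,  0.26611822, -0.1586372 ]), 'wrist_torque': array([-0.00653088,  0.04171192, -0.0057731 ]), 'opening': 0.9985322329984712}
scene {'fov_y': 45.85774408128985, 'cx': 278.3028690195222, 'cy': 212.36191304634207, 'rvec': array([ 0.77778919, -2.45772305,  1.29339235]), 'tvec': array([0.4529077 , 0.23403799, 1.10602327])}
top {'fov_y': 43.96337331945638, 'cx': 274.64692643188636, 'cy': 199.71694392721903, 'rvec': array([ 2.11249987, -2.11751594,  0.20758329]), 'tvec': array([0.02156891, 0.54563591, 1.28099403])}
wrist {'fov_y': 62.50705698530647, 'cx': 284.27022130700044, 'cy': 210.0986519981495, 'rvec': array([-2.3521931 ,  1.72966263,  0.23549525]), 'tvec': array([-0.67385473, -0.03372891,  0.37854882])}
```

View pics/scene0.png

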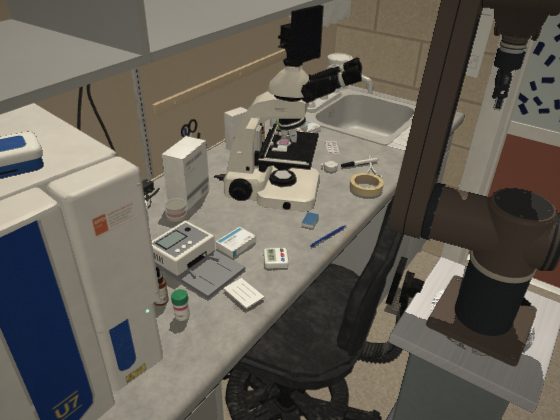

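View pics/top0.png

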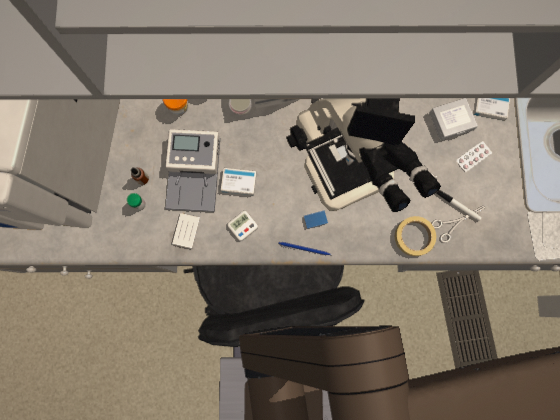

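View pics/wrist0.png

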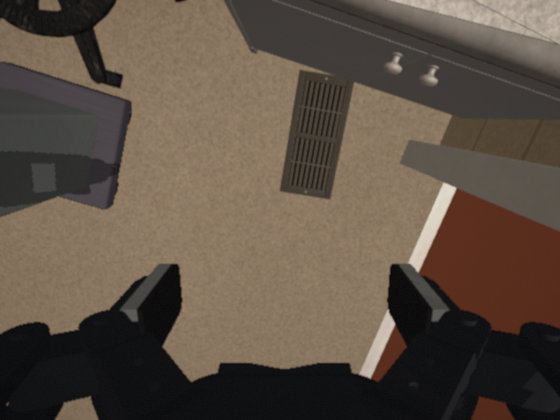

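Run:
```python
from h import *
crop('top0.png','t0a.png',120,120,270,260,5)
crop('scene0.png','s0a.png',140,215,300,335,5)
m=load('top0.png')
print(unproj(m,[[190,190],[185,231],[280,250]],0.0))
```

```text
[[0.58396152 0.24777486 0.        ]
 [0.47298308 0.25764658 0.        ]
 [0.42211781 0.00668807 0.        ]]
```

View pics/t0a.png

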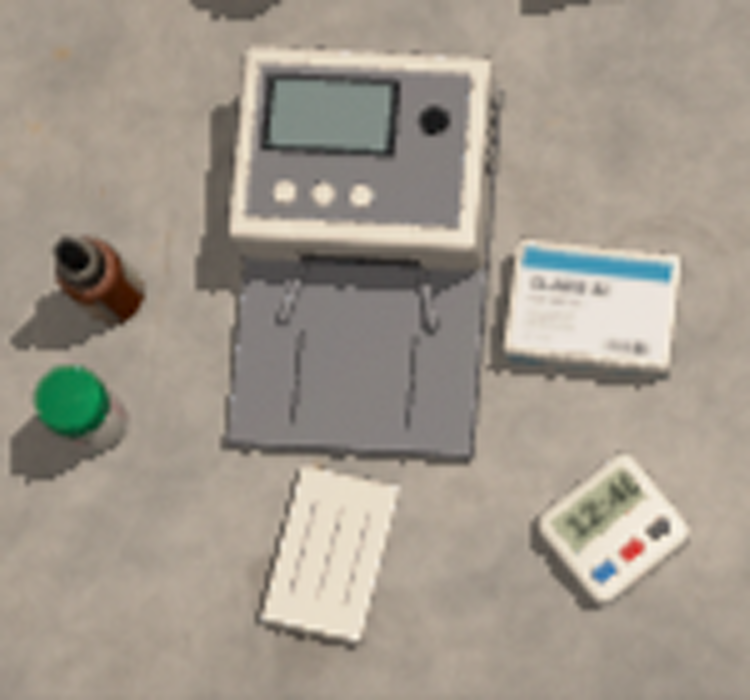

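View pics/s0a.png

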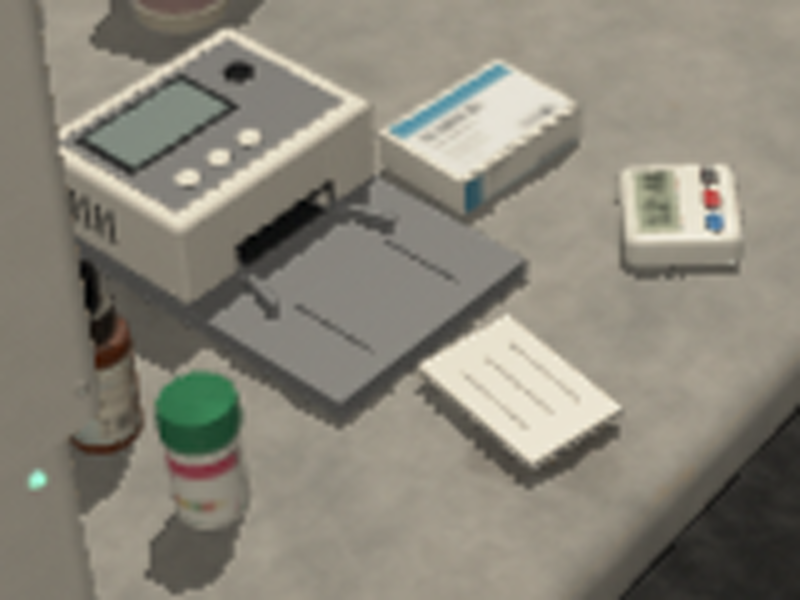

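Run:
```python
from h import *
from scipy.optimize import least_squares
m=load('top0.png'); ms=load('scene0.png')
crop('top0.png','t0m.png',280,90,490,265,3.8) if 0 else None
crop('top0.png','t0m.png',280,90,480,265,4); crop('scene0.png','s0m.png',220,0,400,220,3)
def px(c,x0,y0,s): c=np.array(c,float); return np.c_[x0+(c[:,0]+.5)/s-.5,y0+(c[:,1]+.5)/s-.5]
# shelf front top edge
e=px([[225,441],[473,453]],120,120,5); E=unproj(m,e,0.012); print('edge',E, np.linalg.norm(E[1]-E[0]))
d=E[0]-E[1]; print('yaw',np.degrees(np.arctan2(-d[0],d[1])),E.mean(0))
c=px([[302,466],[400,486],[364,632],[263,616]],120,120,5); C=unproj(m,c,0.012); print('cass',C,C.mean(0),[np.linalg.norm(C[i]-C[i-1]) for i in range(4)])
l=(C[0]+C[1]-C[2]-C[3]); print('cyaw',np.degrees(np.arctan2(l[1],l[0])))
# scene check
es=px([[340,403],[525,266]],140,215,5); print('edge scene',unproj(ms,es,0.012))
cs=px([[421,367],[507,318],[620,409],[531,459]],140,215,5); Cs=unproj(ms,cs,0.012); print(Cs,Cs.mean(0)); l=(Cs[0]+Cs[1]-Cs[2]-Cs[3]); print(np.degrees(np.arctan2(l[1],l[0])))
```

```text
edge [[0.53327954 0.31149123 0.012     ]
 [0.52647851 0.18012548 0.012     ]] 0.13154167708901998
yaw -2.963654432742524 [0.52987903 0.24580836 0.012     ]
cass [[0.51974825 0.27027908 0.012     ]
 [0.50891255 0.21823822 0.012     ]
 [0.43185179 0.23495903 0.012     ]
 [0.44034688 0.28793946 0.012     ]] [0.47521487 0.25285395 0.012     ] [np.float64(0.08134167138114673), np.float64(0.05315697234567876), np.float64(0.07885395506653192), np.float64(0.05365717349540708)]
cyaw -12.393276198254801
edge scene [[0.53117972 0.31111831 0.012     ]
 [0.5205523  0.18760763 0.012     ]]
[[0.51640275 0.27153695 0.012     ]
 [0.50472502 0.22203231 0.012     ]
 [0.42563914 0.23996045 0.012     ]
 [0.43939632 0.28832798 0.012     ]] [0.4715408  0.25546442 0.012     ]
-12.539995940371885
```

View pics/t0m.png

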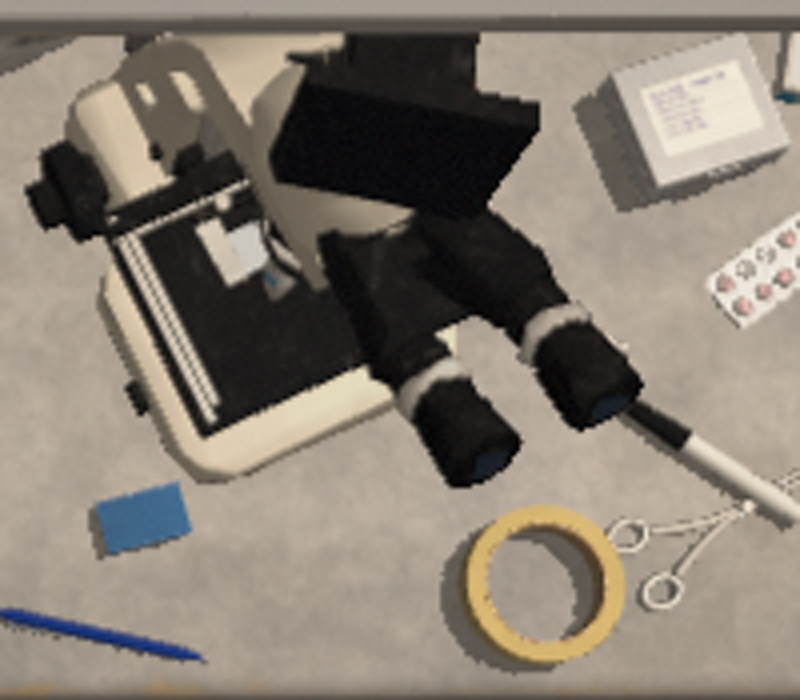

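View pics/s0m.png

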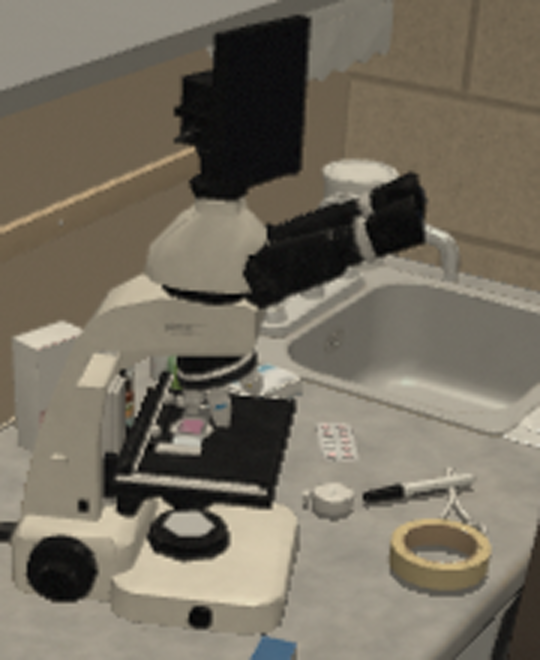

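Run:
```python
from h import *
m=load('top0.png'); ms=load('scene0.png')
def tri(a,b):
    P=[]
    for mm in (m,ms):
        K,Rm,t=KRt(mm); P.append(K@np.c_[Rm,t])
    X=cv2.triangulatePoints(P[0],P[1],np.array(a,float).reshape(2,1),np.array(b,float).reshape(2,1)); X=(X[:3]/X[3]).ravel(); return X,proj(m,X),proj(ms,X)
print(tri((403,206),(361,76))); print(tri((433,190),(358,63)))
s=ctrl.get_state(); print(s['eef_pos'],R.from_quat(s['tcp_rot']).as_matrix())
```

```text
(array([ 0.46431384, -0.22663546,  0.38604143]), array([[403.33226351, 206.77818344]]), array([[360.30912604,  75.86129695]]))
(array([ 0.49679974, -0.28084549,  0.39761915]), array([[432.46521921, 188.77490999]]), array([[359.04751335,  63.20385825]]))
[ 0.20121401 -0.64371542  0.2064304 ] [[ 9.54508296e-01  2.98184211e-01 -2.98566234e-04]
 [ 2.98184233e-01 -9.54506481e-01  1.88190274e-03]
 [ 2.76170279e-04 -1.88531952e-03 -9.99998185e-01]]
```

```bash
cat >> h.py <<'E'
def plan(wps, rolls=None, cmd=None):
    s=ctrl.get_state(); p=np.array(s['eef_pos'] if cmd is None else cmd); Rm=R.from_quat(s['tcp_rot']).as_matrix()
    for i,w in enumerate(wps): print(np.round(Rm.T@(np.array(w)-p),4), end=';')
    print()
def st():
    s=ctrl.get_state(); x=R.from_quat(s['tcp_rot']).as_matrix()[:,0]
    print('t',round(s['time'],2),'p',np.round(s['eef_pos'],4),'yaw',round(np.degrees(np.arctan2(x[1],x[0])),2),'F',np.round(s['contact_force'],2),'op',round(s['opening'],3)); return s
E
python3 - <<'E'
from h import *
s=st();print(np.round(s['qpos'],3))
plan([(.215,-.60,.25),(.235,-.56,.295),(.255,-.52,.34),(.275,-.47,.38),(.295,-.43,.42)])
m=load('top0.png')
for z in (.5,.6,.7): print(unproj(m,[[190,97]],z))
E
```

```text
t 0.15 p [ 0.2012 -0.6437  0.2064] yaw 17.35 F [-0.73  0.06  0.49] op 1.001
[-1.418  0.287  1.578 -0.     1.279 -0.15 ]
[ 0.0262 -0.0377 -0.0435];[ 0.0572 -0.07   -0.0884];[ 0.0883 -0.1023 -0.1334];[ 0.1223 -0.1441 -0.1733];[ 0.1533 -0.1764 -0.2132];
[[0.6411309  0.16780836 0.5       ]]
[[0.59947347 0.15021002 0.6       ]]
[[0.55781604 0.13261168 0.7       ]]
```

>>> play_rows(increments="0.026 -0.038 -0.044 0.08; 0.057 -0.07 -0.088 0.16; 0.088 -0.102 -0.133 0.24; 0.122 -0.144 -0.173 0.32; 0.153 -0.176 -0.213 0.36", gripper=0)

```text
time: 0.78
eef_pos: [0.2938, -0.4316, 0.4185]
tcp_rot: [1.0, -0.03, -0.0, -0.0]
contact_force: [1.2, 0.1, 0.4]
opening: 0.001
```

Run:
```python
from h import *
s=st();print(np.round(s['qpos'],3))
plan([(.31,-.38,.45),(.335,-.32,.46),(.36,-.26,.46),(.38,-.2,.46),(.40,-.14,.46)])
```

```text
t 0.78 p [ 0.2938 -0.4316  0.4185] yaw -3.38 F [1.25 0.05 0.42] op 0.001
[-1.168 -0.137  1.65   0.     1.629  0.462]
[ 0.0132 -0.0525 -0.0315];[ 0.0346 -0.1139 -0.0414];[ 0.056  -0.1752 -0.0414];[ 0.0724 -0.2363 -0.0414];[ 0.0888 -0.2974 -0.0413];
```

>>> play_rows(increments="0.013 -0.053 -0.032 0; 0.035 -0.112 -0.042 0; 0.056 -0.17 -0.042 0; 0.072 -0.23 -0.042 0; 0.089 -0.29 -0.042 0")

```text
time: 1.4
eef_pos: [0.3988, -0.1475, 0.4596]
tcp_rot: [1.0, -0.029, 0.0, 0.0]
contact_force: [2.0, 0.2, 0.9]
opening: 0.002
```

Run:
```python
from h import *
s=st();print(np.round(s['qpos'],3))
plan([(.42,-.09,.46),(.43,-.03,.45),(.43,.03,.42),(.43,.09,.38),(.43,.13,.34)])
```

```text
t 1.4 p [ 0.3988 -0.1475  0.4596] yaw -3.3 F [1.96 0.25 0.9 ] op 0.002
[-0.594 -0.357  1.756  0.     1.742  1.034]
[ 0.0178 -0.0587 -0.0004];[ 0.0243 -0.1191  0.0096];[ 0.0209 -0.179   0.0396];[ 0.0174 -0.2389  0.0796];[ 0.0151 -0.2789  0.1196];
```

>>> play_rows(increments="0.018 -0.059 0 0; 0.024 -0.118 0.01 0; 0.021 -0.178 0.04 0; 0.017 -0.237 0.075 0; 0.015 -0.28 0.11 0")

```text
time: 2.02
eef_pos: [0.4294, 0.1281, 0.3515]
tcp_rot: [1.0, -0.028, 0.001, -0.0]
contact_force: [1.5, -0.6, 0.6]
opening: 0.002
```

Run:
```python
from h import *
s=st();print(np.round(s['qpos'],3))
plan([(.43,.17,.31),(.43,.22,.28),(.43,.25,.25)])
```

```text
t 2.02 p [0.4294 0.1281 0.3515] yaw -3.24 F [ 1.52 -0.56  0.61] op 0.002
[ 0.063 -0.311  1.911  0.     1.539  1.69 ]
[-0.0019 -0.0418  0.0415];[-0.0048 -0.0917  0.0716];[-0.0065 -0.1217  0.1016];
```

>>> play_rows(increments="-0.002 -0.045 0.04 0; -0.005 -0.092 0.07 0; -0.006 -0.12 0.1 0; -0.006 -0.12 0.1 0")

```text
time: 2.52
eef_pos: [0.4284, 0.247, 0.2486]
tcp_rot: [1.0, -0.027, -0.003, 0.001]
contact_force: [0.2, 0.3, 0.7]
opening: -0.001
```

Run:
```python
from h import *
s=st();im,m=snap('wrist','w1.png'); print(-KRt(m)[1].T@KRt(m)[2])
```

```text
t 2.52 p [0.4284 0.247  0.2486] yaw -3.1 F [0.16 0.27 0.7 ] op -0.001
[0.49613996 0.2433814  0.41379433]
```

View pics/w1.png

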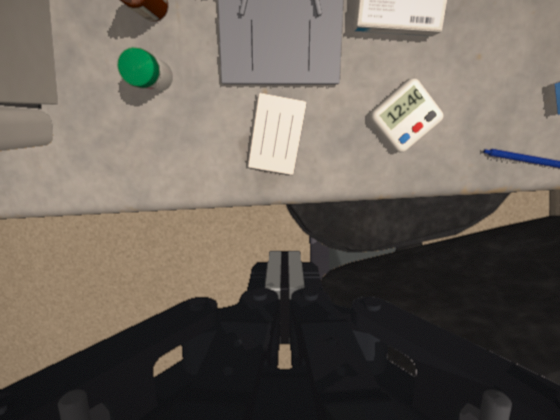

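Run:
```python
from h import *
crop('w1.png','w1c.png',205,0,355,190,4)
```

```text
(no output)
```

View pics/w1c.png

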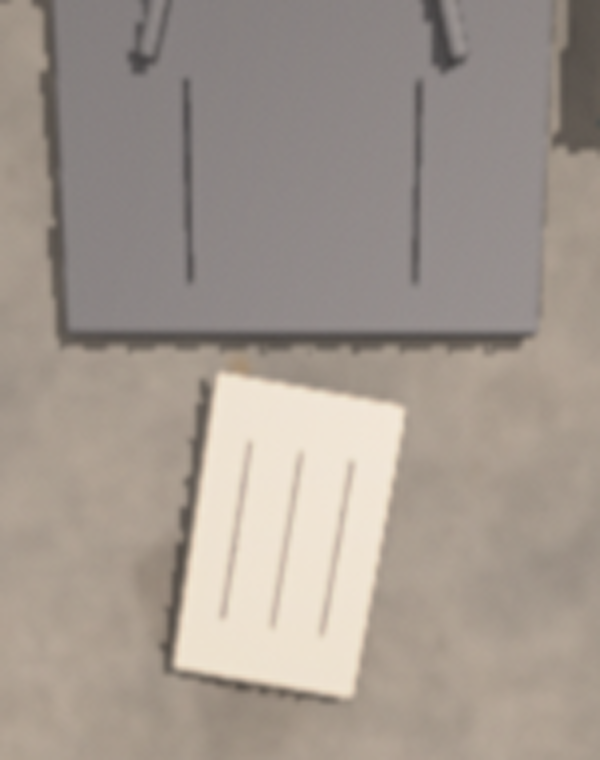

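```bash
cat >> h.py <<'E'
def px(c,x0,y0,s): c=np.array(c,float); return np.c_[x0+(c[:,0]+.5)/s-.5,y0+(c[:,1]+.5)/s-.5]
E
python3 - <<'E'
from h import *
m=load('w1.png')
E=unproj(m,px([[67,332],[538,331]],205,0,4),.012); d=E[0]-E[1]
print(E,np.linalg.norm(d),np.degrees(np.arctan2(-d[0],d[1])),E.mean(0))
L=unproj(m,px([[187,80],[191,282],[418,80],[415,282]],205,0,4),.012); print(L); print('lines mid',(L[0]+L[2])/2,(L[1]+L[3])/2)
C=unproj(m,px([[217,372],[405,407],[354,698],[174,669]],205,0,4),.012); l=(C[0]+C[1]-C[2]-C[3]); print(C,C.mean(0),np.degrees(np.arctan2(l[1],l[0])),[np.linalg.norm(C[i]-C[i-1]) for i in range(4)])
E
```

```text
[[0.53171192 0.3097065  0.012     ]
 [0.52497173 0.18119345 0.012     ]] 0.12868967531973438 -3.002268863471932 [0.52834182 0.24544998 0.012     ]
[[0.59169294 0.27201213 0.012     ]
 [0.54257633 0.27487372 0.012     ]
 [0.58842599 0.21177463 0.012     ]
 [0.53928138 0.21431285 0.012     ]]
lines mid [0.59005946 0.24189338 0.012     ] [0.54092886 0.24459329 0.012     ]
[[0.51914668 0.26956224 0.012     ]
 [0.50713927 0.21823272 0.012     ]
 [0.42662395 0.23621589 0.012     ]
 [0.438008   0.28816075 0.012     ]] [0.47272947 0.2530429  0.012     ] -12.75104662564331 [np.float64(0.08324296105917643), np.float64(0.052715244054956194), np.float64(0.0824991635708965), np.float64(0.05317767159132324)]
```

```bash
cat >> h.py <<'E'
O=np.array([.5283,.2452]); YW=np.radians(-3.0); U=np.array([np.cos(YW),np.sin(YW)]); V=np.array([-np.sin(YW),np.cos(YW)])
def W(x,y,z): return np.r_[O+x/1000*U+y/1000*V,z/1000]
def Rd(p): d=np.array(p)[:2]-O; return np.r_[d@U,d@V]*1000
E
python3 - <<'E'
from h import *
plan([W(-88,66,100),W(-88,66,5)])
E
```

```text
[ 0.0108 -0.0703  0.1507];[ 0.0111 -0.0704  0.2457];
```

>>> play_rows(increments="0.008 -0.05 0.03 0; 0.011 -0.07 0.085 0; 0.011 -0.07 0.14 0; 0.011 -0.07 0.19 0; 0.011 -0.07 0.225 0")

```text
time: 3.2
eef_pos: [0.4465, 0.3144, 0.0265]
tcp_rot: [1.0, -0.029, 0.0, 0.0]
contact_force: [1.1, -0.3, 0.8]
opening: -0.006
```

Run:
```python
from h import *
s=st(); print(Rd(s['eef_pos']),s['tcp_rot'])
plan([W(-88,66,5),W(-88,55,5),W(-88,43,5)])
```

```text
t 3.2 p [0.4465 0.3144 0.0265] yaw -3.36 F [ 1.07 -0.34  0.84] op -0.006
[-85.28852079  64.84899926] [ 9.99569876e-01 -2.93253147e-02  2.87304822e-04  8.46397919e-05]
[-0.0027 -0.0011  0.0215];[-0.0027  0.0099  0.0215];[-0.0026  0.0219  0.0215];
```

>>> play_rows(increments="-0.003 -0.001 0.0205 0; -0.003 0.005 0.0205 0; -0.003 0.01 0.0205 0; -0.003 0.013 0.0205 0; -0.003 0.016 0.0205 0")

```text
time: 3.82
eef_pos: [0.4426, 0.2997, 0.0078]
tcp_rot: [1.0, -0.029, 0.001, -0.0]
contact_force: [-0.5, 0.1, -0.4]
opening: -0.001
```

>>> play_rows(increments="0 0.003 0 0; 0 0.0055 0 0; 0 0.0055 0 0")

```text
time: 4.2
eef_pos: [0.4412, 0.2942, 0.0065]
tcp_rot: [1.0, -0.029, -0.0, 0.0]
contact_force: [-0.6, 0.4, 0.1]
opening: -0.002
```

Run:
```python
from h import *
s=st(); print(Rd(s['eef_pos']))
snap('wrist','w2.png'); crop('w2.png','w2c.png',130,0,430,300,2.6)
```

```text
t 4.2 p [0.4412 0.2942 0.0065] yaw -3.28 F [-0.56  0.43  0.05] op -0.002
[-89.50793902  44.33312843]
```

View pics/w2c.png

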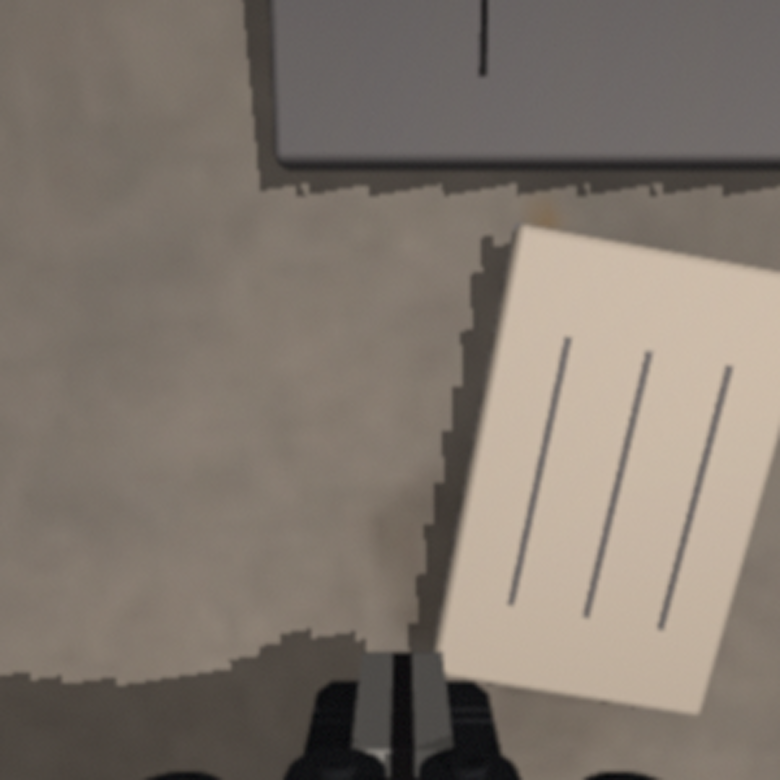

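Run:
```python
from h import *
m=load('w2.png')
T=unproj(m,px([[361,652],[443,652]],130,0,2.6),.0065); print('tip',[Rd(t) for t in T])
C=unproj(m,px([[522,226],[700,714],[438,650]],130,0,2.6),.012); print([Rd(t) for t in C])
E=unproj(m,px([[281,160]],130,0,2.6),.012); print(Rd(E[0]))
```

```text
tip [array([-89.46706456,  52.24438412]), array([-89.54755141,  36.07347428])]
[array([-10.68705053,  23.54960999]), array([-100.48363629,  -13.70998639]), array([-86.91521853,  37.27909978])]
[-0.16920512 63.65017557]
```

Run:
```python
from h import *
m=load('w1.png'); p=np.array([.4284,.247,.2486])
for dx in (-11,0,11):
  for dz in (0,20): print(dx,dz,proj(m,p+np.r_[U*dx/1000,dz/1000]))
m=load('w2.png'); p=np.array([.4412,.2942,.0065])
for dx in (-11,0,11):
  for dz in (0,20): print(dx,dz,proj(m,p+np.r_[U*dx/1000,dz/1000]))
crop('w1.png','w1f.png',230,230,340,320,7)
```

```text
-11 0 [[284.01835842 270.0514124 ]]
-11 20 [[284.04868399 288.82892344]]
0 0 [[283.96799921 250.39731913]]
0 20 [[283.99276263 267.13458232]]
11 0 [[283.91592291 230.07308292]]
11 20 [[283.93469788 244.60872937]]
-11 0 [[284.00844946 270.23812745]]
-11 20 [[283.92544711 288.78890327]]
0 0 [[283.88699527 250.53229518]]
0 20 [[283.7876533  267.02005166]]
11 0 [[283.76149847 230.17055348]]
11 20 [[283.64470309 244.43658444]]
```

View pics/w1f.png

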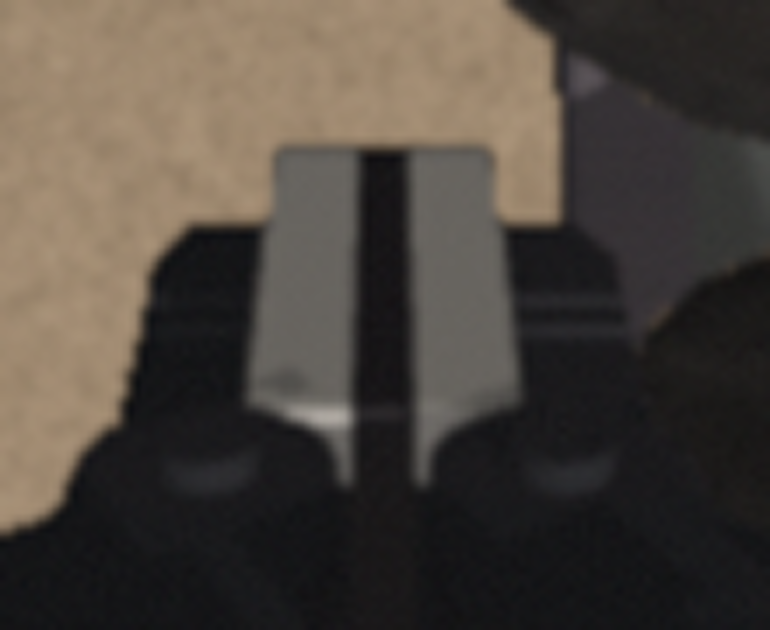

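>>> play_rows(increments="0 0.003 0 0; 0 0.005 0 0; 0 0.007 0 0; 0 0.008 0 0; 0 0.008 0 0")

```text
time: 4.88
eef_pos: [0.4409, 0.2862, 0.0066]
tcp_rot: [1.0, -0.029, -0.0, -0.0]
contact_force: [-0.1, 0.2, 0.7]
opening: 0.001
```

Run:
```python
from h import *
s=st(); print(Rd(s['eef_pos']))
snap('wrist','w3.png'); crop('w3.png','w3c.png',150,0,450,300,2.6)
```

```text
t 4.88 p [0.4409 0.2862 0.0066] yaw -3.28 F [-0.09  0.17  0.74] op 0.001
[-89.45692353  36.38992698]
```

View pics/w3c.png

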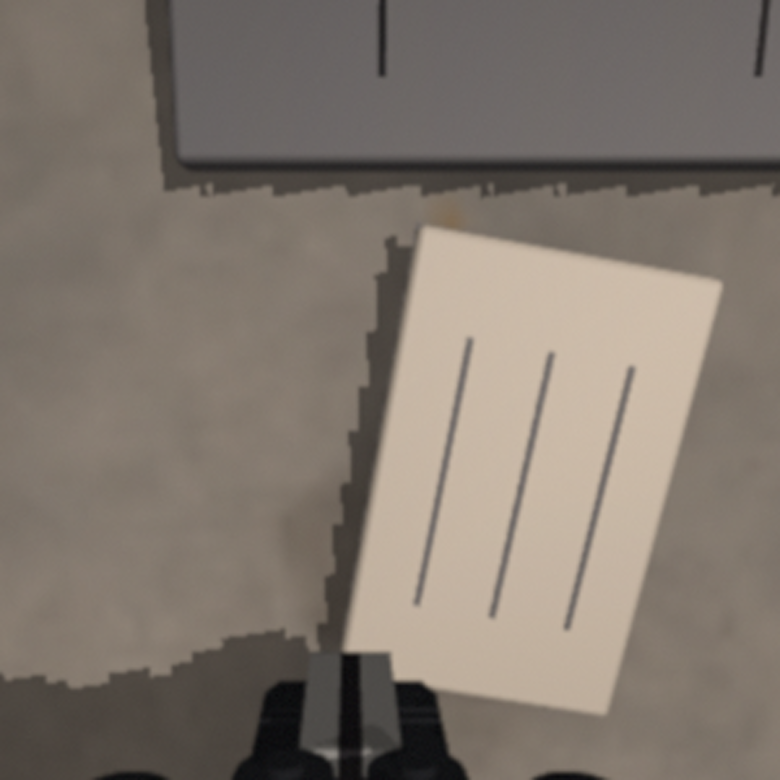

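Run:
```python
from h import *
m=load('w3.png')
C=unproj(m,px([[422,226],[722,284],[606,714],[345,650]],150,0,2.6),.012); C=[Rd(t) for t in C]; print(C)
d=C[0]-C[1]; print(np.linalg.norm(d),np.degrees(np.arctan2(-d[0],d[1]))); d=C[1]-C[2]; print(np.linalg.norm(d),np.degrees(np.arctan2(d[1],d[0])))
print('corner pred', C[2]+C[0]-C[1])
print(proj(m,W(*(C[2]+C[0]-C[1]),12)))
snap('scene','s3.png'); crop('s3.png','s3c.png',150,200,310,320,5)
```

```text
[array([-10.56563701,  23.66163813]), array([-20.21586414, -27.74341883]), array([-100.40141945,  -13.51284023]), array([-86.82910189,  37.14438409])]
52.30302824705662 -10.632337612188236
81.43852066268597 -10.063536291267438
corner pred [-90.75119232  37.89221673]
[[280.93951024 257.0490691 ]]
```

View pics/s3c.png

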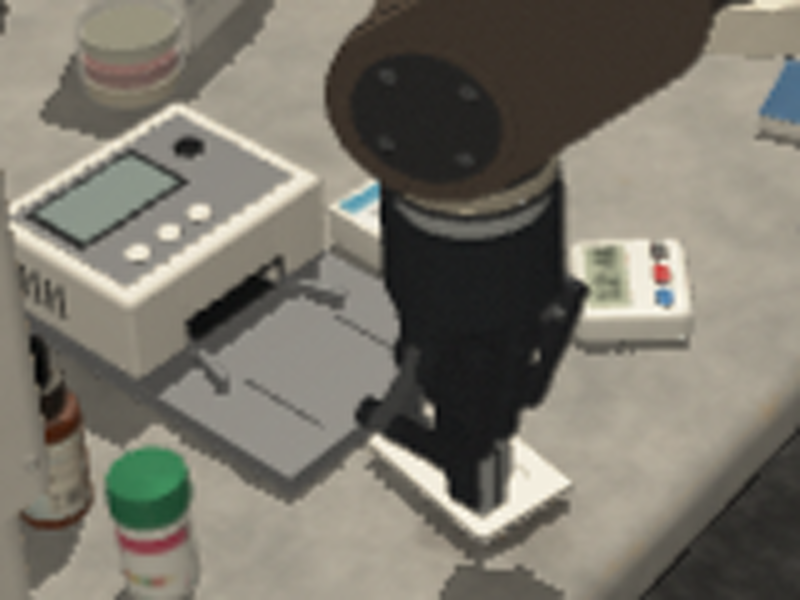

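Run:
```python
from h import *
m=load('s3.png'); s=st(); p=np.array(s['eef_pos'])
for dx in (-11,0,11):
  for dy in (-8,8):
    for dz in (0,10,20): 
      q=proj(m,p+np.r_[U*dx/1000+V*dy/1000,dz/1000])[0]; print(dx,dy,dz,np.round((q-[150,200]+.5)*5-.5))
im=cv2.imread('pics/s3.png')[270:310,225:275]; cv2.imwrite('pics/s3d.png',cv2.resize(im,None,fx=14,fy=14,interpolation=cv2.INTER_CUBIC))
```

```text
t 4.97 p [0.4409 0.2863 0.0066] yaw -3.28 F [ 0.27 -0.66 -0.08] op 0.002
-11 -8 0 [512. 540.]
-11 -8 10 [512. 524.]
-11 -8 20 [511. 507.]
-11 8 0 [488. 560.]
-11 8 10 [488. 544.]
-11 8 20 [488. 528.]
0 -8 0 [493. 528.]
0 -8 10 [493. 512.]
0 -8 20 [492. 496.]
0 8 0 [470. 549.]
0 8 10 [469. 533.]
0 8 20 [469. 517.]
11 -8 0 [474. 517.]
11 -8 10 [474. 501.]
11 -8 20 [473. 485.]
11 8 0 [451. 538.]
11 8 10 [450. 522.]
11 8 20 [450. 505.]
```

View pics/s3d.png

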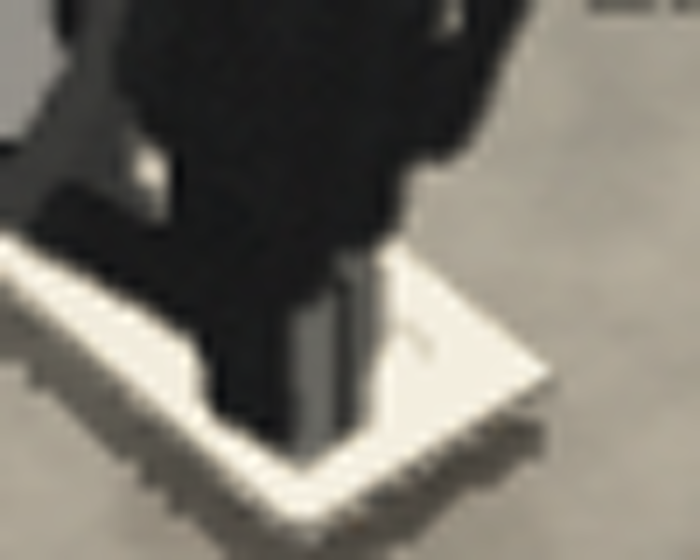

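Run:
```python
from h import *
a=load('w3.png'); b=load('s3.png')
P=[]
for mm in (a,b):
    K,Rm,t=KRt(mm); P.append(K@np.c_[Rm,t])
A=px([[310,653]],150,0,2.6).T; B=px([[210,407]],225,270,14).T
X=cv2.triangulatePoints(P[0],P[1],A,B); X=(X[:3]/X[3]).ravel(); print(X,Rd(X), proj(a,X)-A.T,proj(b,X)-B.T)
print(Rd(unproj(b,px([[285,457]],225,270,14),.0066)[0]),Rd(unproj(b,px([[285,457]],225,270,14),.033)[0]))
print('scene cam',-KRt(b)[1].T@KRt(b)[2])
# cassette in scene
c=px([[300,520],[550,370]],225,270,14); print([Rd(t) for t in unproj(b,c,.012)])
```

```text
[0.45223543 0.29286381 0.03243261] [-78.45485576  43.61758078] [[-1.95575353 -1.49356822]] [[ 0.22192618 -0.07048369]]
[-77.40831046  25.77347132] [-94.90260835  45.43514001]
scene cam [-0.05083611  0.90392701  0.81456632]
[array([-91.87622612,  38.83458417]), array([-101.76286563,  -12.00668017])]
```

>>> play_rows(increments="0 -0.018 0 0; 0 -0.018 0.01 0; 0 -0.018 0.018 0; 0 -0.018 0.021 0; 0 -0.018 0.021 0")

```text
time: 5.6
eef_pos: [0.4415, 0.3039, -0.0151]
tcp_rot: [1.0, -0.029, -0.001, 0.0]
contact_force: [0.4, -0.0, 0.2]
opening: 0.0
```

Run:
```python
from h import *
s=st(); print(Rd(s['eef_pos']))
snap('scene','s4.png'); im=cv2.imread('pics/s4.png')[250:320,200:300]; cv2.imwrite('pics/s4d.png',cv2.resize(im,None,fx=8,fy=8,interpolation=cv2.INTER_CUBIC))
```

```text
t 5.6 p [ 0.4415  0.3039 -0.0151] yaw -3.29 F [ 0.44 -0.02  0.22] op 0.0
[-89.80283562  54.11005084]
```

View pics/s4d.png

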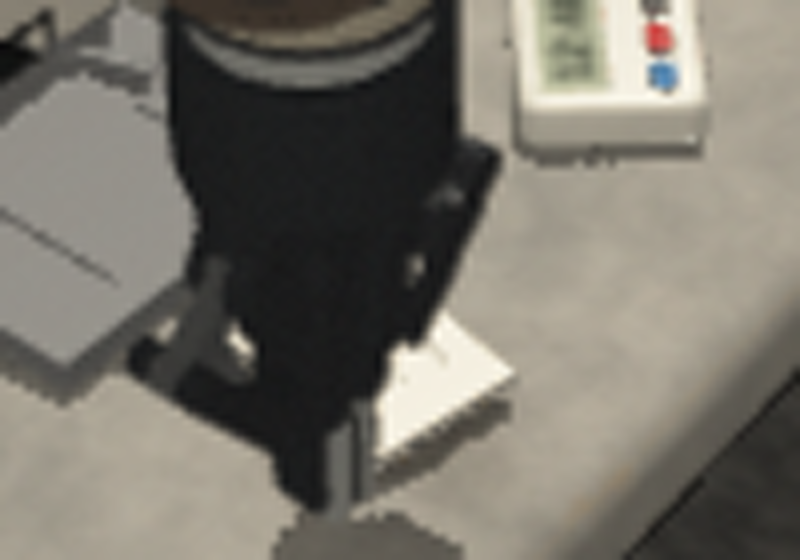

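>>> play_rows(increments="0 0 0.002 0; 0 0 0.004 0; 0 0 0.006 0; 0 0 0.006 0")

```text
time: 6.15
eef_pos: [0.4417, 0.3042, -0.0207]
tcp_rot: [1.0, -0.029, -0.0, 0.0]
contact_force: [-0.8, 0.9, 0.1]
opening: 0.002
```

>>> play_rows(increments="0 0.006 0.001 0; 0 0.009 0.001 0; 0 0.012 0.001 0; 0 0.015 0.001 0; 0 0.0175 0.001 0")

```text
time: 6.78
eef_pos: [0.4409, 0.2866, -0.0214]
tcp_rot: [1.0, -0.029, 0.0, -0.0]
contact_force: [-1.1, 0.2, 0.1]
opening: 0.002
```

>>> play_rows(increments="0 0 0 0; 0 0 0 0")

```text
time: 7.02
eef_pos: [0.441, 0.2868, -0.0214]
tcp_rot: [1.0, -0.029, 0.0, -0.0]
contact_force: [0.3, -0.9, 0.3]
opening: 0.0
```

Run:
```python
from h import *
s=st(); print(Rd(s['eef_pos']))
snap('wrist','w4.png'); crop('w4.png','w4c.png',150,0,450,300,2.6)
```

```text
t 7.03 p [ 0.441   0.2868 -0.0214] yaw -3.28 F [ 0.33 -0.9   0.31] op 0.0
[-89.40124118  36.9837152 ]
```

View pics/w4c.png

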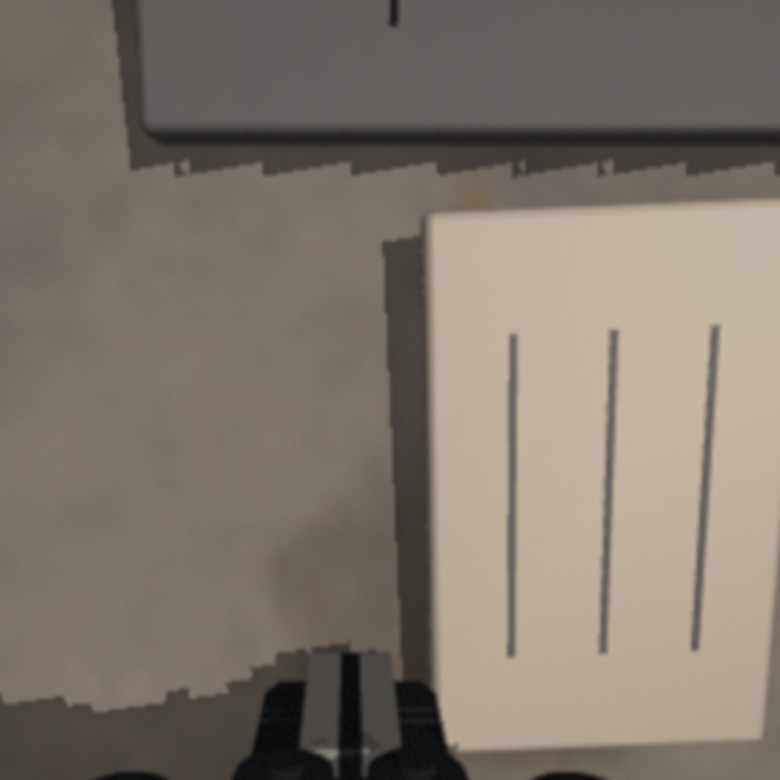

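Run:
```python
from h import *
m=load('w4.png')
C=unproj(m,px([[427,215],[438,750],[763,738]],150,0,2.6),.012); C=[Rd(t) for t in C]; print(C)
d=C[0]-C[1]; print(np.linalg.norm(d),np.degrees(np.arctan2(d[1],d[0]))); d=C[1]-C[2]; print(np.linalg.norm(d),np.degrees(np.arctan2(-d[0],d[1])))
print('win end', (C[1]+C[2])/2,'center',(C[0]+C[2])/2)
print(proj(m,W(-10,27,12))*2.6-[390,0])
```

```text
[array([-11.20047866,  25.68831027]), array([-93.03945973,  22.49208331]), array([-91.14107554, -30.00714258])]
81.90137172045317 2.2365538853113422
52.53353768416166 2.0709263772544957
win end [-92.09026764  -3.75752964] center [-51.1707771   -2.15941615]
[[416.84787585 205.02242267]]
```

Run:
```python
from h import *
plan([W(-92,44,-20),W(-100,40,15),W(-112,20,20),W(-113,-3,10),W(-113,-3,-20)])
```

```text
[-0.0026 -0.007  -0.0014];[-0.0106 -0.0029 -0.0364];[-0.0225  0.0171 -0.0414];[-0.0234  0.0401 -0.0314];[-0.0234  0.0401 -0.0014];
```

>>> play_rows(increments="-0.002 -0.006 -0.002 0; -0.01 -0.004 -0.035 0; -0.022 0.017 -0.041 0; -0.0235 0.04 -0.032 0; -0.0235 0.04 -0.008 0")

```text
time: 7.7
eef_pos: [0.4162, 0.2482, -0.0123]
tcp_rot: [1.0, -0.029, 0.002, -0.001]
contact_force: [0.0, 0.4, -0.1]
opening: 0.002
```

>>> play_rows(increments="0 0 0.004 0; 0 0 0.007 0; 0 0 0.008 0; 0 0 0.008 0")

```text
time: 8.2
eef_pos: [0.4156, 0.2485, -0.0209]
tcp_rot: [1.0, -0.028, 0.0, -0.0]
contact_force: [0.1, -1.1, -0.2]
opening: 0.0
```

Run:
```python
from h import *
s=st(); print(Rd(s['eef_pos']))
snap('wrist','w5.png'); crop('w5.png','w5c.png',130,0,430,300,2.6)
```

```text
t 8.2 p [ 0.4156  0.2485 -0.0209] yaw -3.26 F [ 0.1  -1.11 -0.17] op 0.0
[-112.70425754   -2.56691706]
```

View pics/w5c.png

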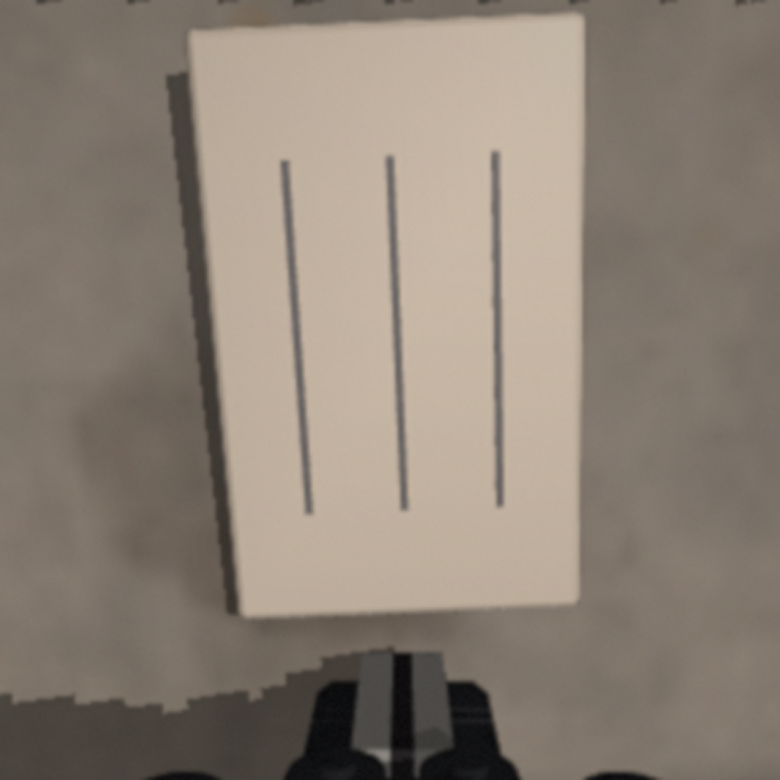

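Run:
```python
from h import *
m=load('w5.png')
C=unproj(m,px([[190,31],[584,14],[579,602],[242,615]],130,0,2.6),.012); C=np.array([Rd(t) for t in C]); print(C,C.mean(0),(C[2]+C[3])/2)
l=C[0]+C[1]-C[2]-C[3]; print(np.degrees(np.arctan2(l[1],l[0])),np.linalg.norm(l)/2)
T=unproj(m,px([[361,652],[443,652]],130,0,2.6),.005); print([Rd(t) for t in T])
```

```text
[[-11.37226393  24.75450328]
 [ -9.65141325 -27.26675556]
 [-91.26034974 -30.41990713]
 [-93.16469127  22.11002247]] [-51.36217955  -2.70553424] [-92.2125205   -4.15494233]
2.0320551205288635 81.75209208705289
[array([-102.24734238,    3.98948723]), array([-102.30731912,   -9.64837058])]
```

>>> play_rows(increments="0.005 0 0.0 0; 0.009 0 0 0; 0.012 -0.001 0 0; 0.015 -0.002 0 0; 0.017 -0.003 0 0")

```text
time: 8.88
eef_pos: [0.4325, 0.2503, -0.0215]
tcp_rot: [1.0, -0.029, -0.0, 0.0]
contact_force: [-2.0, -0.7, 0.4]
opening: 0.001
```

>>> play_rows(increments="0.001 0 0 0; 0.002 0 0 0; 0.002 0 0 0")

```text
time: 9.25
eef_pos: [0.4325, 0.25, -0.0219]
tcp_rot: [1.0, -0.029, -0.002, 0.0]
contact_force: [-5.4, -0.1, 3.4]
opening: 0.003
```

Run:
```python
from h import *
s=st(); print(Rd(s['eef_pos']))
snap('wrist','w6.png'); crop('w6.png','w6c.png',130,0,430,300,2.6)
```

```text
t 9.25 p [ 0.4325  0.25   -0.0219] yaw -3.28 F [-5.45 -0.06  3.36] op 0.003
[-95.92113316  -0.26618094]
```

View pics/w6c.png

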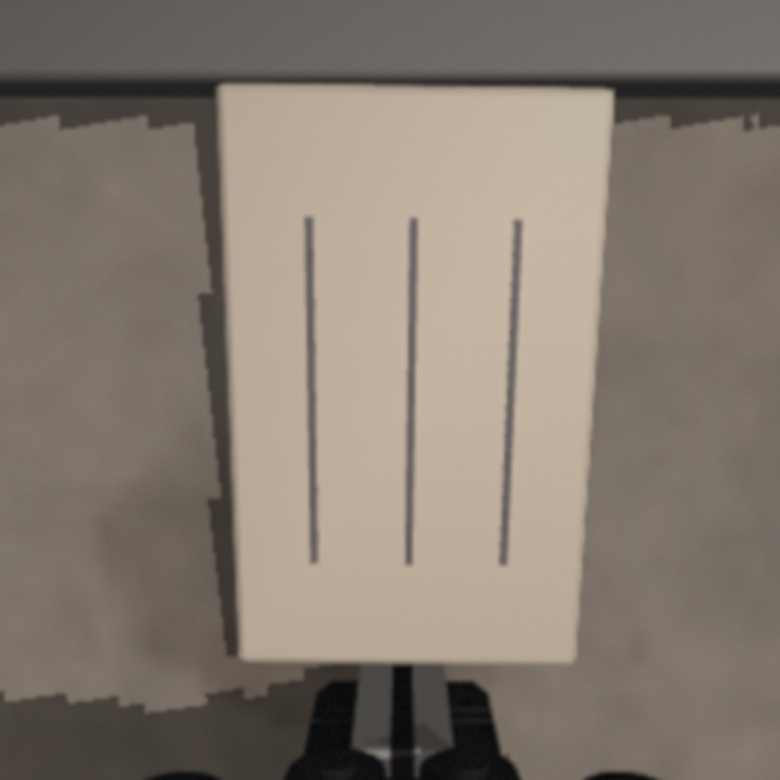

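>>> play_rows(increments="0.002 0 0 0; 0.003 0 -0.005 0; 0.003 0 -0.011 0; 0.004 0 -0.017 0; 0.005 0 -0.022 0")

```text
time: 9.93
eef_pos: [0.4342, 0.249, -0.0014]
tcp_rot: [1.0, -0.029, -0.006, 0.001]
contact_force: [-9.2, 0.2, 2.5]
opening: -0.004
```

Run:
```python
from h import *
s=st(); print(Rd(s['eef_pos']))
snap('scene','s7.png'); im=cv2.imread('pics/s7.png')[240:320,190:290]; cv2.imwrite('pics/s7d.png',cv2.resize(im,None,fx=7,fy=7,interpolation=cv2.INTER_CUBIC))
```

```text
t 9.93 p [ 0.4342  0.249  -0.0014] yaw -3.28 F [-9.23  0.17  2.47] op -0.004
[-94.20859873  -1.17468592]
```

View pics/s7d.png

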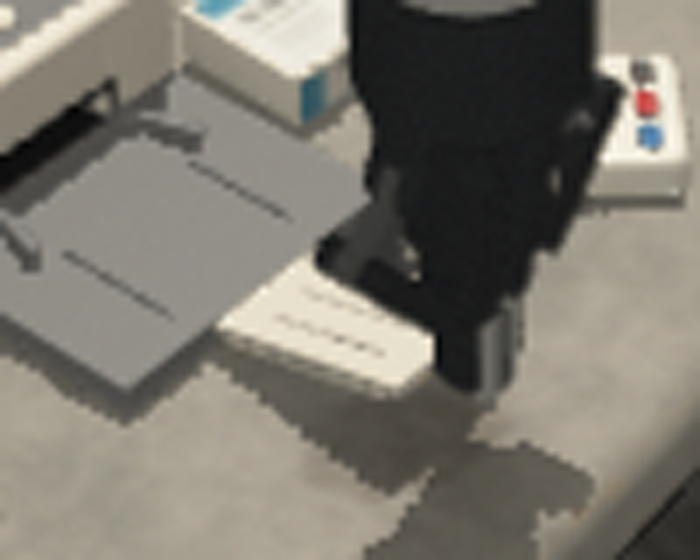

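>>> play_rows(increments="0.0015 0 -0.006 0; 0.0035 0 -0.012 0; 0.0065 0 -0.018 0; 0.01 0 -0.024 0; 0.0135 0 -0.0295 0")

```text
time: 10.6
eef_pos: [0.4496, 0.2487, 0.0294]
tcp_rot: [1.0, -0.028, -0.004, 0.001]
contact_force: [-5.4, 0.3, 1.4]
opening: 0.0
```

Run:
```python
from h import *
s=st(); print(Rd(s['eef_pos']))
snap('scene','s8.png'); im=cv2.imread('pics/s8.png')[240:320,190:290]; cv2.imwrite('pics/s8d.png',cv2.resize(im,None,fx=7,fy=7,interpolation=cv2.INTER_CUBIC))
```

```text
t 10.6 p [0.4496 0.2487 0.0294] yaw -3.26 F [-5.39  0.3   1.4 ] op 0.0
[-78.80144123  -0.58152601]
```

View pics/s8d.png

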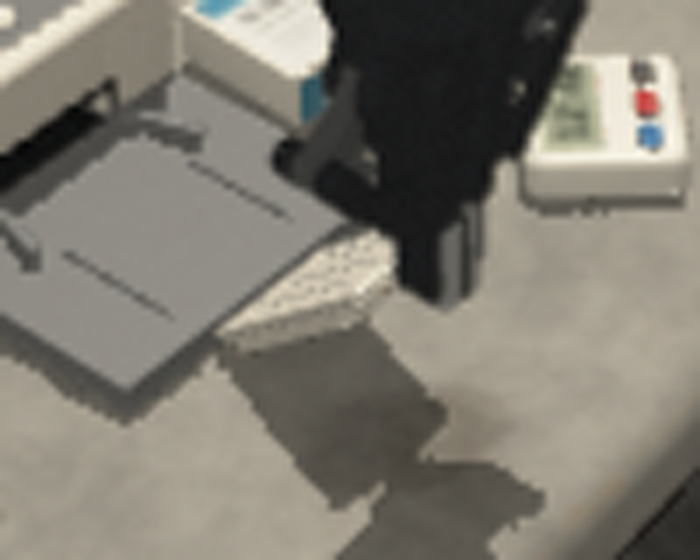

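>>> play_rows(increments="0.005 0 -0.0055 0; 0.01 0 -0.0095 0; 0.016 0 -0.0135 0; 0.022 0 -0.017 0; 0.028 0 -0.0195 0")

```text
time: 11.28
eef_pos: [0.4814, 0.2474, 0.0498]
tcp_rot: [1.0, -0.029, 0.0, -0.0]
contact_force: [0.2, 1.0, 0.1]
opening: 0.002
```

Run:
```python
from h import *
s=st(); print(Rd(s['eef_pos']))
snap('scene','s9.png'); im=cv2.imread('pics/s9.png')[220:320,180:290]; cv2.imwrite('pics/s9d.png',cv2.resize(im,None,fx=6,fy=6,interpolation=cv2.INTER_CUBIC))
```

```text
t 11.28 p [0.4814 0.2474 0.0498] yaw -3.28 F [0.21 1.   0.07] op 0.002
[-46.99466463  -0.25550729]
```

View pics/s9d.png

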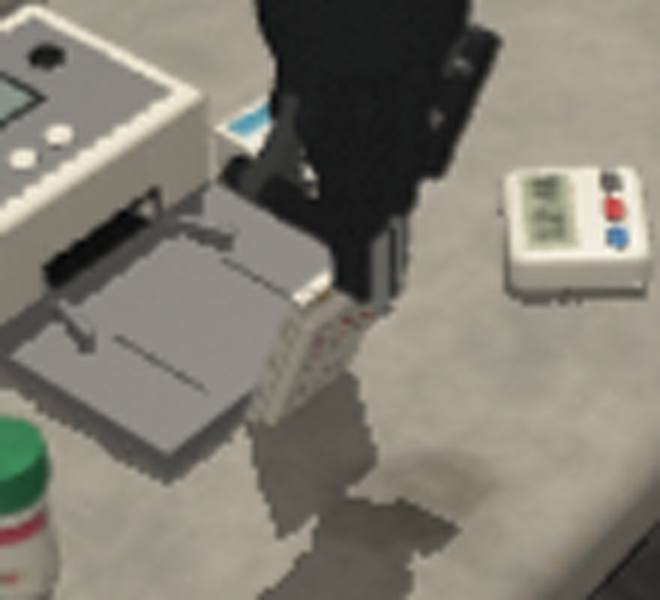

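>>> play_rows(increments="0.007 0 -0.001 0; 0.014 0 0 0; 0.021 0 0.002 0; 0.026 0 0.003 0; 0.03 0 0.004 0")

```text
time: 11.95
eef_pos: [0.5132, 0.246, 0.0484]
tcp_rot: [1.0, -0.028, 0.002, -0.0]
contact_force: [-2.6, -1.8, 13.1]
opening: 0.0
```

Run:
```python
from h import *
s=st(); print(Rd(s['eef_pos']))
snap('scene','s10.png'); im=cv2.imread('pics/s10.png')[220:320,180:290]; cv2.imwrite('pics/s10d.png',cv2.resize(im,None,fx=6,fy=6,interpolation=cv2.INTER_CUBIC))
```

```text
t 11.95 p [0.5132 0.246  0.0484] yaw -3.27 F [-2.58 -1.83 13.11] op 0.0
[-1.51670013e+01  5.41338807e-03]
```

View pics/s10d.png

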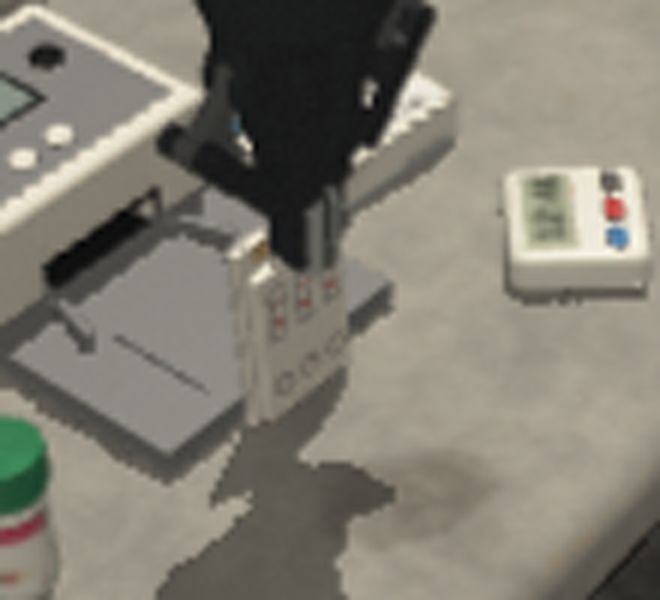

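>>> play_rows(increments="0 0 -0.004 0; 0 0 -0.007 0; 0.004 0 -0.008 0; 0.008 0 -0.008 0; 0.012 0 -0.008 0")

```text
time: 12.62
eef_pos: [0.5228, 0.245, 0.0533]
tcp_rot: [1.0, -0.029, -0.0, 0.0]
contact_force: [0.5, -0.0, 0.3]
opening: 0.001
```

Run:
```python
from h import *
s=st(); print(Rd(s['eef_pos']))
snap('scene','s11.png'); im=cv2.imread('pics/s11.png')[220:320,180:290]; cv2.imwrite('pics/s11d.png',cv2.resize(im,None,fx=6,fy=6,interpolation=cv2.INTER_CUBIC))
```

```text
t 12.62 p [0.5228 0.245  0.0533] yaw -3.28 F [ 0.5  -0.01  0.31] op 0.001
[-5.49493776 -0.48217977]
```

View pics/s11d.png

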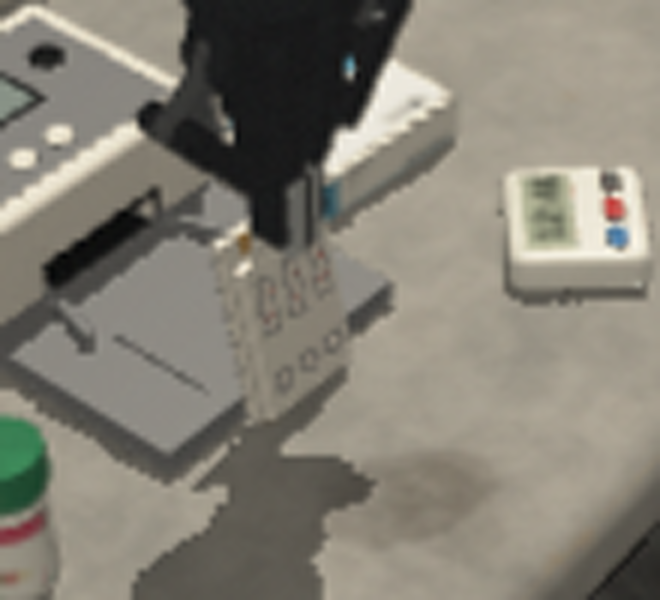

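>>> play_rows(increments="0.003 0 0 0; 0.006 0 0.001 0; 0.009 0 0.001 0; 0.012 0 0.002 0; 0.015 0 0.003 0")

```text
time: 13.3
eef_pos: [0.5378, 0.2442, 0.0505]
tcp_rot: [1.0, -0.029, -0.0, -0.0]
contact_force: [-0.9, 0.8, 0.6]
opening: 0.003
```

Run:
```python
from h import *
s=st(); print(Rd(s['eef_pos']))
snap('scene','s12.png'); im=cv2.imread('pics/s12.png')[220:320,180:290]; cv2.imwrite('pics/s12d.png',cv2.resize(im,None,fx=6,fy=6,interpolation=cv2.INTER_CUBIC))
```

```text
t 13.3 p [0.5378 0.2442 0.0505] yaw -3.28 F [-0.9   0.79  0.57] op 0.003
[ 9.55125007 -0.51785105]
```

View pics/s12d.png

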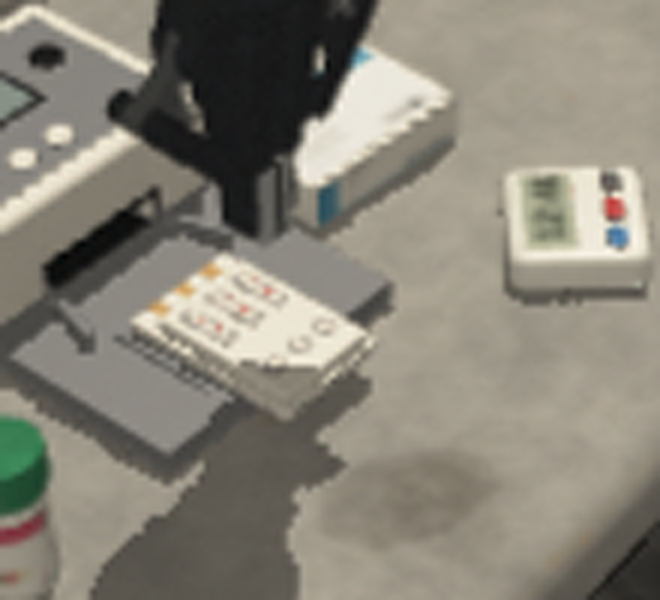

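>>> play_rows(increments="-0.02 0 -0.02 0; -0.05 0 -0.03 0; -0.075 0 -0.03 0; -0.075 0 -0.02 0; -0.075 0 -0.02 0")

```text
time: 13.98
eef_pos: [0.4625, 0.2482, 0.0695]
tcp_rot: [1.0, -0.029, -0.001, 0.0]
contact_force: [0.2, -0.2, -0.2]
opening: -0.004
```

Run:
```python
from h import *
s=st(); print(Rd(s['eef_pos']))
snap('wrist','w13.png'); crop('w13.png','w13c.png',130,0,430,300,2.6)
snap('scene','s13.png'); im=cv2.imread('pics/s13.png')[220:320,180:290]; cv2.imwrite('pics/s13d.png',cv2.resize(im,None,fx=6,fy=6,interpolation=cv2.INTER_CUBIC))
```

```text
t 13.97 p [0.4625 0.2482 0.0695] yaw -3.28 F [ 0.16 -0.23 -0.2 ] op -0.004
[-65.84017765  -0.41873252]
```

View pics/w13c.png

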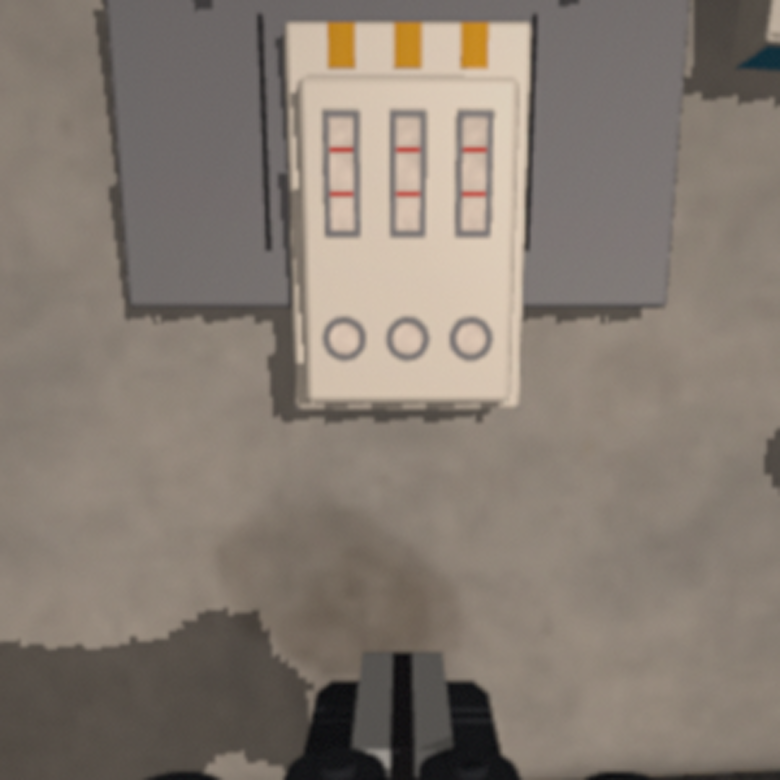

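View pics/s13d.png

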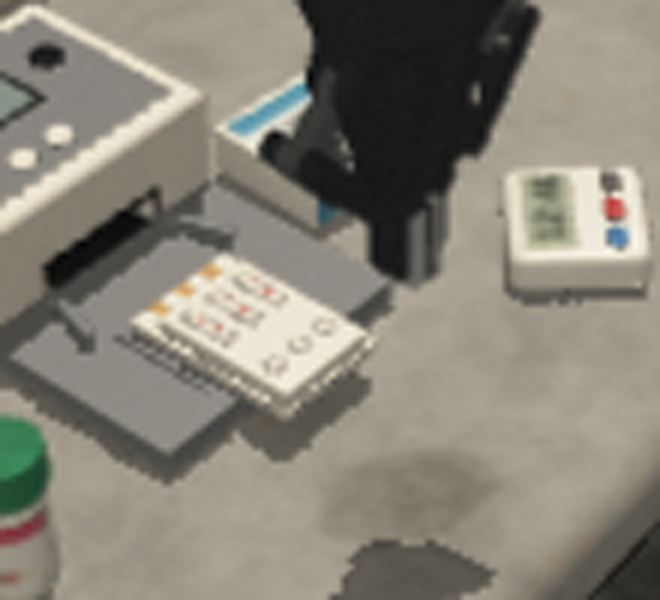

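Run:
```python
from h import *
m=load('w13.png')
C=unproj(m,px([[287,24],[531,22],[519,406],[298,404]],130,0,2.6),.018); C=np.array([Rd(t) for t in C]); print(C,C.mean(0),(C[2]+C[3])/2)
E=unproj(m,px([[127,303],[666,303]],130,0,2.6),.012);print([Rd(t) for t in E])
plan([W(-60,-2.5,20),W(-50,-2.5,-10),W(55,-2.5,-10)])
```

```text
[[ 58.64147986  23.57331366]
 [ 58.73522444 -29.05868704]
 [-23.59201597 -28.87003537]
 [-22.83366689  24.13391991]] [17.73775536 -2.55537221] [-23.21284143  -2.36805773]
[array([ 0.73956563, 64.89922506]), array([ 4.56697166e-02, -6.40964456e+01])]
[0.005  0.0022 0.0503];[0.015  0.0022 0.0802];[0.12   0.0016 0.0802];
```

Run:
```python
from h import *
plan([W(-20,-30,69),W(18,-43,50),W(18,-43,20),W(18,-43,-8),W(18,-34,-8)])
```

```text
[0.0451 0.0295 0.0012];[0.0832 0.0423 0.0202];[0.0832 0.0423 0.0502];[0.0832 0.0423 0.0782];[0.0831 0.0333 0.0782];
```

>>> play_rows(increments="0.045 0.03 0 0; 0.083 0.043 0.02 0; 0.083 0.043 0.05 0; 0.083 0.043 0.072 0; 0.083 0.043 0.0775 0")

```text
time: 14.7
eef_pos: [0.5426, 0.2002, -0.0089]
tcp_rot: [1.0, -0.029, -0.002, 0.0]
contact_force: [-0.3, -0.3, 0.2]
opening: 0.003
```

>>> play_rows(increments="0 -0.003 0 0; 0 -0.005 0 0; 0 -0.007 0 0; 0 -0.0085 0 0; 0 -0.0085 0 0")

```text
time: 15.32
eef_pos: [0.5441, 0.2097, -0.0063]
tcp_rot: [1.0, -0.029, 0.001, -0.0]
contact_force: [-0.7, 0.8, 2.1]
opening: 0.002
```

Run:
```python
from h import *
s=st(); print(Rd(s['eef_pos']))
snap('wrist','w14.png'); crop('w14.png','w14c.png',130,0,430,300,2.6)
```

```text
t 15.32 p [ 0.5441  0.2097 -0.0063] yaw -3.27 F [-0.68  0.8   2.11] op 0.002
[ 17.5884189  -34.66240998]
```

View pics/w14c.png

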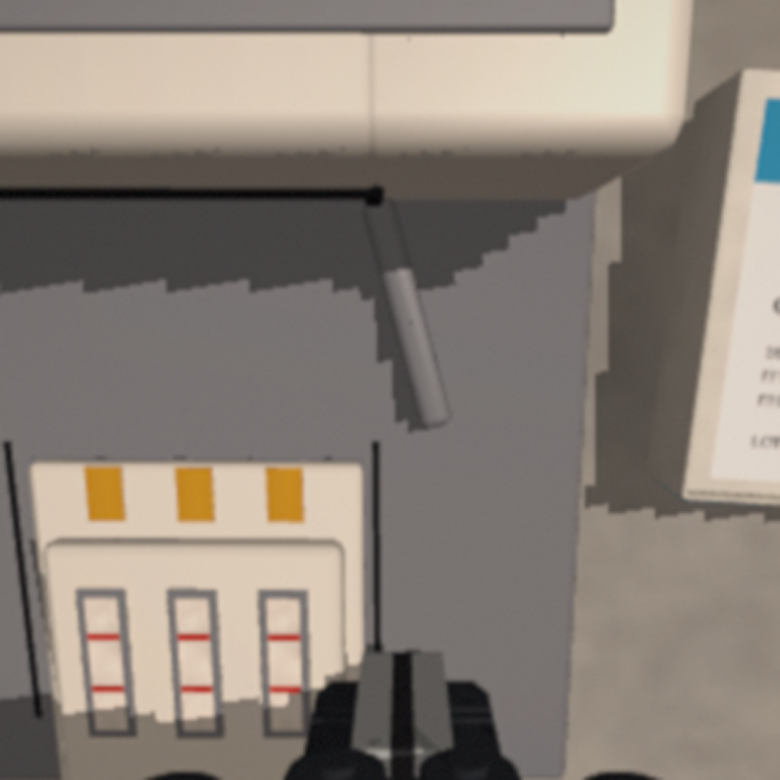

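Run:
```python
from h import *
plan([W(17,-42,-8),W(10,-44,40),W(-30,-30,50),W(-60,-1,40),W(-60,-1,10)])
```

```text
[-0.0005  0.0073  0.0017];[-0.0075  0.0093 -0.0463];[-0.0475 -0.0045 -0.0563];[-0.0777 -0.0333 -0.0463];[-0.0777 -0.0333 -0.0163];
```

>>> play_rows(increments="0 0.007 -0.001 0; -0.007 0.009 -0.045 0; -0.047 -0.004 -0.056 0; -0.078 -0.033 -0.056 0; -0.078 -0.033 -0.056 0")

```text
time: 16.0
eef_pos: [0.4654, 0.2473, 0.0487]
tcp_rot: [1.0, -0.027, -0.001, 0.0]
contact_force: [0.3, -0.3, 0.3]
opening: -0.004
```

Run:
```python
from h import *
s=st(); print(Rd(s['eef_pos']))
snap('wrist','w15.png'); crop('w15.png','w15c.png',130,0,430,300,2.6)
```

```text
t 16.0 p [0.4654 0.2473 0.0487] yaw -3.12 F [ 0.31 -0.31  0.34] op -0.004
[-62.87663263  -1.17582469]
```

View pics/w15c.png

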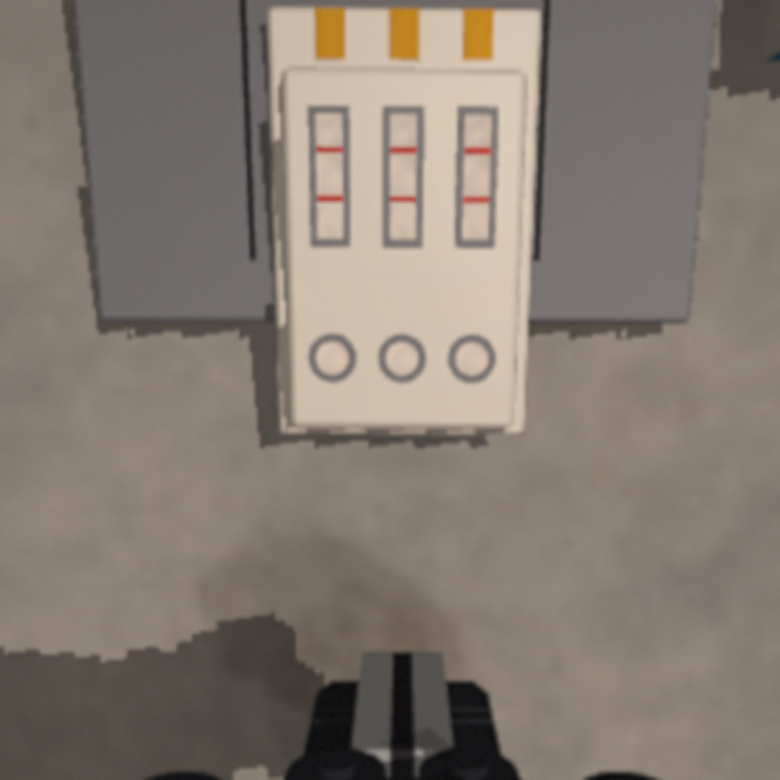

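Run:
```python
from h import *
m=load('w15.png')
C=unproj(m,px([[268,9],[542,11],[524,432],[282,432]],130,0,2.6),.018); C=np.array([Rd(t) for t in C]); print(C,C.mean(0))
plan([W(-52,-1,0),W(-47,-1,-9),W(-35,-1,-9),W(-20,-1,-9),W(-5,-1,-9),W(55,-1,-9)])
```

```text
[[ 58.62985624  24.37464627]
 [ 58.13428231 -28.86327915]
 [-23.83404745 -28.10283505]
 [-23.7020694   24.77952212]] [17.30700543 -1.95298645]
[ 0.0095 -0.0007  0.0488];[ 0.0145 -0.0008  0.0578];[ 0.0265 -0.0008  0.0578];[ 0.0415 -0.0008  0.0578];[ 0.0565 -0.0009  0.0578];[ 0.1165 -0.0011  0.0578];
```

>>> play_rows(increments="0.01 0.001 0.045 0; 0.012 0.001 0.058 0; 0.02 0.001 0.059 0; 0.026 0.001 0.059 0; 0.031 0.001 0.059 0")

```text
time: 16.68
eef_pos: [0.5002, 0.2441, -0.0086]
tcp_rot: [1.0, -0.029, 0.001, -0.0]
contact_force: [-0.7, -0.4, 0.5]
opening: 0.001
```

>>> play_rows(increments="0.005 0 0 0; 0.01 0 0 0; 0.015 0 0 0; 0.02 0 0 0; 0.025 0 0 0")

```text
time: 17.3
eef_pos: [0.5238, 0.2424, -0.0101]
tcp_rot: [1.0, -0.029, -0.0, 0.0]
contact_force: [-1.1, -0.5, -0.2]
opening: -0.001
```

Run:
```python
from h import *
s=st(); print(Rd(s['eef_pos']))
snap('wrist','w16.png'); crop('w16.png','w16c.png',130,0,430,300,2.6)
```

```text
t 17.3 p [ 0.5238  0.2424 -0.0101] yaw -3.28 F [-1.13 -0.47 -0.22] op -0.001
[-4.39580212 -2.9909791 ]
```

View pics/w16c.png

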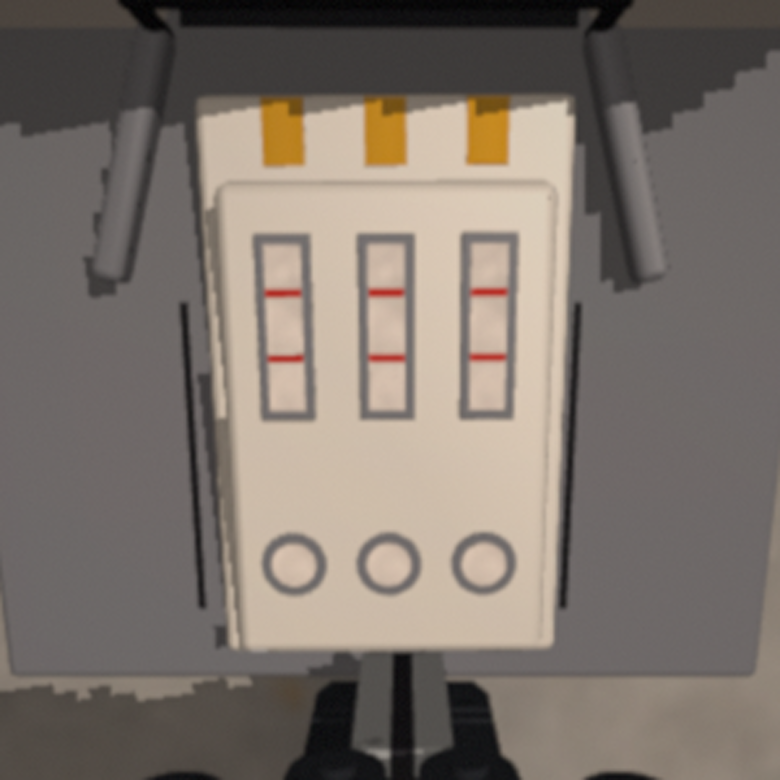

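>>> play_rows(increments="0.005 -0.001 0 0; 0.01 -0.001 0 0; 0.015 -0.001 0 0; 0.02 -0.001 0 0; 0.025 -0.001 0 0")

```text
time: 17.98
eef_pos: [0.5489, 0.242, -0.01]
tcp_rot: [1.0, -0.029, -0.0, 0.0]
contact_force: [-0.6, 0.9, -0.1]
opening: 0.003
```

Run:
```python
from h import *
s=st(); print(Rd(s['eef_pos']))
snap('wrist','w17.png'); crop('w17.png','w17c.png',130,0,430,300,2.6)
```

```text
t 17.98 p [ 0.5489  0.242  -0.01  ] yaw -3.28 F [-0.62  0.89 -0.1 ] op 0.003
[20.71592205 -2.11192804]
```

View pics/w17c.png

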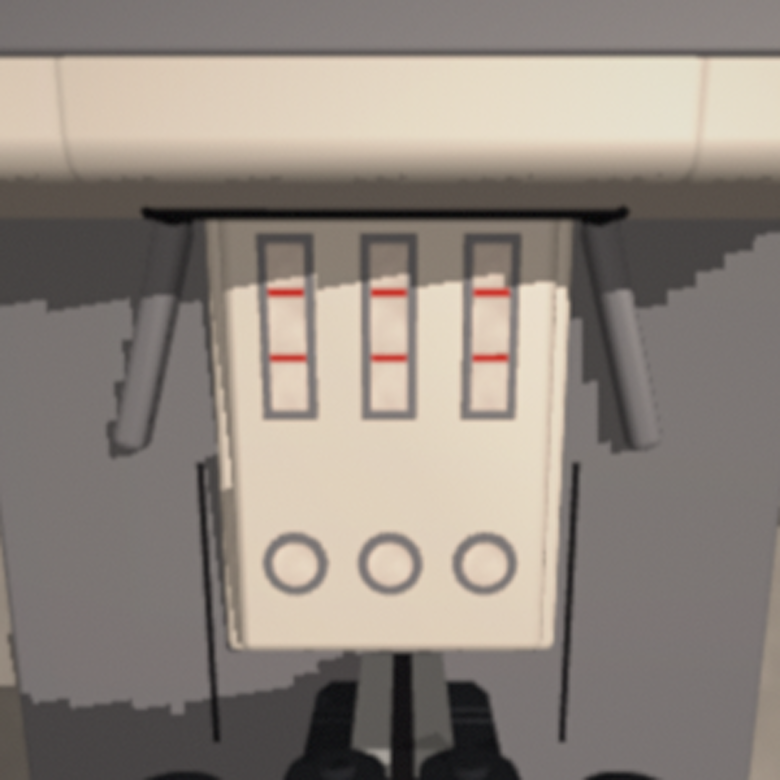

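>>> play_rows(increments="0.005 -0.001 0 0; 0.01 -0.001 0 0; 0.015 -0.001 0 0; 0.02 -0.001 0 0; 0.025 -0.001 0 0")

```text
time: 18.65
eef_pos: [0.5739, 0.2416, -0.01]
tcp_rot: [1.0, -0.029, -0.0, 0.0]
contact_force: [-0.2, -0.1, 0.9]
opening: 0.001
```

>>> play_rows(increments="0.003 0 0 0; 0.006 0 0 0; 0.008 0 0 0; 0.01 0 0 0; 0.01 0 0 0")

```text
time: 19.27
eef_pos: [0.5825, 0.2411, -0.0101]
tcp_rot: [1.0, -0.029, -0.001, 0.0]
contact_force: [-3.4, -0.6, 2.8]
opening: 0.003
```

Run:
```python
from h import *
s=st(); print(Rd(s['eef_pos']))
snap('wrist','w18.png'); crop('w18.png','w18c.png',130,0,430,300,2.6)
```

```text
t 19.27 p [ 0.5825  0.2411 -0.0101] yaw -3.27 F [-3.38 -0.6   2.78] op 0.003
[54.35172609 -1.23852914]
```

View pics/w18c.png

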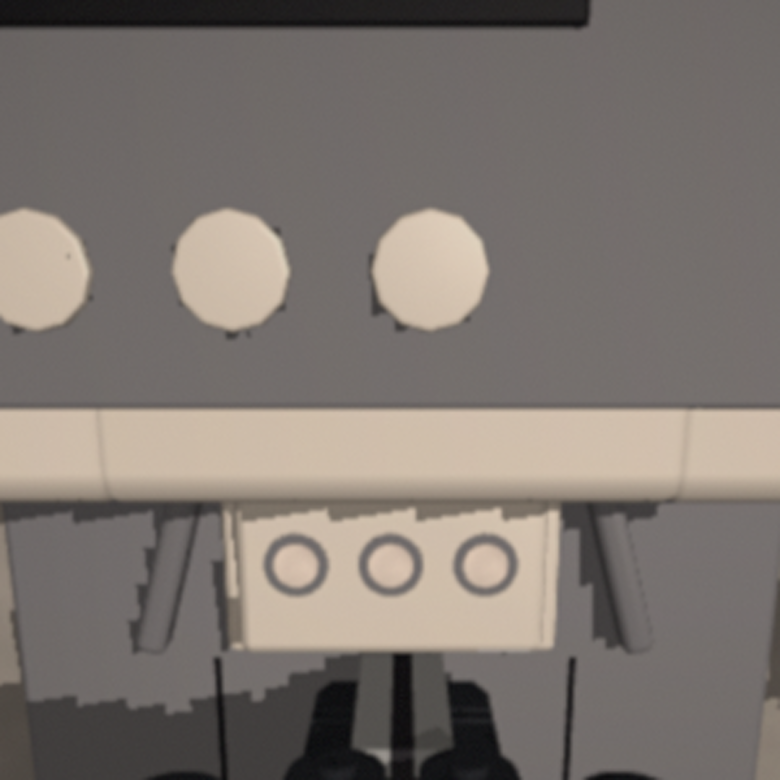

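>>> play_rows(increments="0.0015 0 -0.001 0; 0.003 0 -0.001 0; 0.003 0 -0.001 0")

```text
time: 19.7
eef_pos: [0.5826, 0.2411, -0.0101]
tcp_rot: [1.0, -0.029, -0.005, 0.001]
contact_force: [-9.1, 0.7, 4.5]
opening: -0.002
```

>>> play_rows(increments="-0.012 0 0 0; -0.03 0 -0.02 0; -0.05 0 -0.05 0; -0.08 0 -0.08 0; -0.08 0 -0.08 0")

```text
time: 20.32
eef_pos: [0.5078, 0.2463, 0.0739]
tcp_rot: [1.0, -0.028, 0.004, -0.001]
contact_force: [-0.2, 0.1, -0.3]
opening: -0.002
```

Run:
```python
from h import *
s=st(); print(Rd(s['eef_pos']))
snap('wrist','w19.png'); crop('w19.png','w19c.png',130,0,430,300,2.6)
snap('top','t19.png'); crop('t19.png','t19c.png',120,120,270,260,5)
snap('scene','s19.png'); crop('s19.png','s19c.png',140,215,300,335,5)
```

```text
t 20.32 p [0.5078 0.2463 0.0739] yaw -3.21 F [-0.21  0.13 -0.26] op -0.002
[-2.05335640e+01 -1.63916735e-02]
```

View pics/w19c.png

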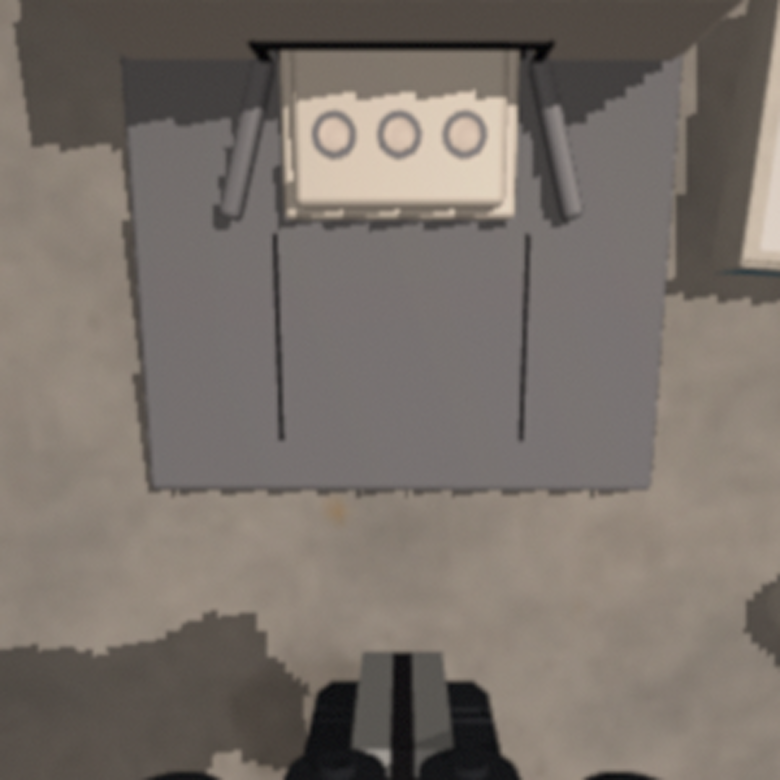

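View pics/s19c.png

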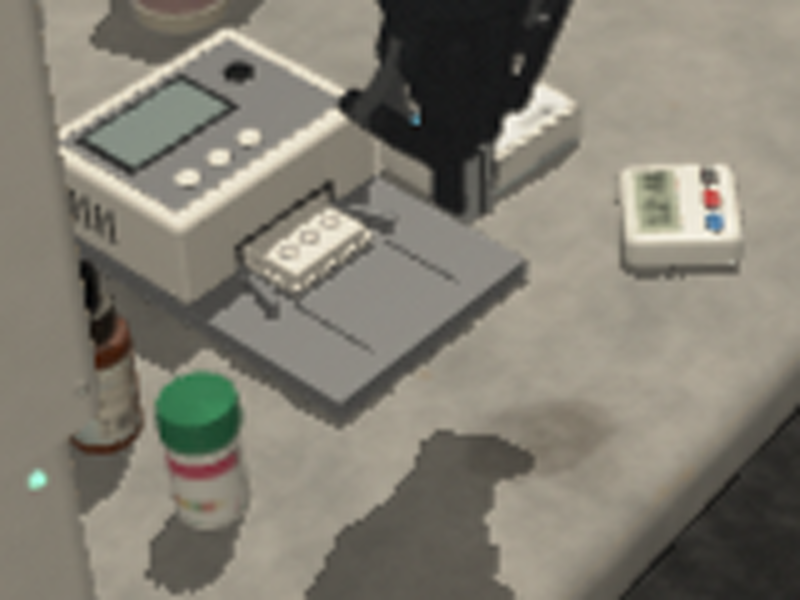

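View pics/t19c.png

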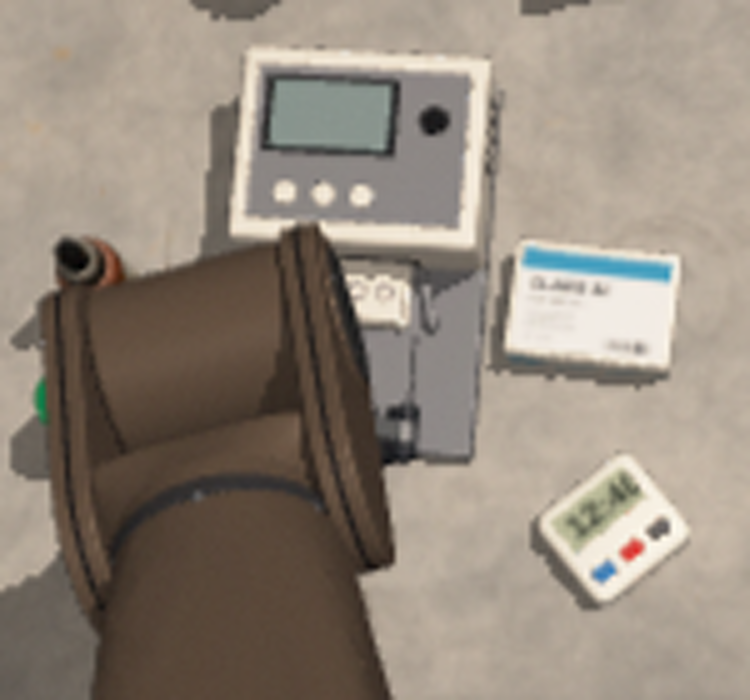

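Run:
```python
from h import *
m=load('w19.png')
for z in (.012,.018): print([Rd(t) for t in unproj(m,px([[287,217],[514,215]],130,0,2.6),z)])
print([Rd(t) for t in unproj(m,px([[151,489],[648,487]],130,0,2.6),.012)])
```

```text
[array([66.15403713, 27.11464156]), array([ 66.36061778, -27.12146906])]
[array([65.59916846, 26.37439237]), array([ 65.80031394, -26.43475637])]
[array([ 0.13271718, 64.68300681]), array([  0.20377754, -63.44747645])]
```

Well end is at x ≈ 66 mm, centred and square, which is home. The arm is clear, so I'm handing in.

```bash
python3 -c "
from h import *
st(); print(ctrl.sign_off())"
```

```text
t 20.48 p [0.5071 0.2453 0.0706] yaw -3.28 F [-0.01 -0.29  0.16] op -0.0
the job is handed in; nothing more can be done
None
```

The cassette is fully home in the slot, windows up, and I handed the job in at about 20.5 s.

**What I did:** I used only the shut fingertips and never pinched or picked up the cassette. I squared it with a side push, pushed it flush against the shelf edge, and tipped it up on end by pressing and raising the finger. It then fell over onto the shelf, and I pushed it between the guides into the slot.

**Last checks:**
- **Position:** the outer end sits 66 mm behind the shelf's front edge, so the other end is at the 150 mm stop. It is centred to within about 0.1 mm and square.
- **Stop:** a firmer push of about 9 N moved it only about 0.1 mm.
- **Surroundings:** the timer and coverslips look unmoved in the last overhead picture, and the dropper and pot in the last scene picture. I did not re-check the biro, lens tissue or tape. The arm was clear with about zero force.

**What disagreed or went wrong:**
- **Finger height:** the real fingertips were about 24–26 mm above the reported tool point. My first side push therefore passed over the cassette without touching it, and I corrected for this from the camera pictures.
- **Press on the cassette:** while it stood on end, the finger briefly pressed down on its step with about 13 N.
- **Sideways nudge:** a nudge on the shelf moved the cassette only about 0.6 mm of the 2.5 mm I wanted. It ended up centred in the slot after the push between the guides.

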